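# Pack the gift hamper, shut it and peg it

### The arm

A 6-joint arm with a two-finger parallel gripper is mounted at the origin on the work surface. World frame = base frame: x ahead of the robot, y to its left, z up, the work surface at z = 0. Lengths are in mm, angles in degrees, forces in N, time in s.
With the tool pointing down it reaches from about 350 to 850 mm from the base axis. Payload 8.1 kg.
Tool frame: the origin (TCP) lies on the centre line of the jaws, within the pads' length; the fingertips stand 14 mm ahead of it and the grasp point (between the pads) lies 5 mm behind it; z points along the fingers, y is the line along which they close (so a half turn about z gives the same grasp; the last joint's range is limited). The gripper opens to 85 mm and grips with 20 to 120 N. Pads are 22 mm wide; open, the fingers measure 114 mm over their backs; the gripper's body (76 mm by 85 mm) begins 54 mm behind the grasp point. The pads swing forward as they close: fully open they stand 13 mm farther back than shut.
Start: joints at [61.054, 7.471, 85.268, -0, 87.261, -4.893], TCP at [244.526, 547.916, 245.292] pointing down, gripper open.
Joint ranges: [-169.43, 169.43], [-51.17, 129.36], [1.28, 143.12], [-76.62, 256.62], [0, 156.53], [-152.29, 152.29]. Speed limits (degrees/s): [136.94, 136.94, 159.86, 180, 180, 180].

### API

Orientations are given as [roll, pitch, yaw] about the fixed x, y, z axes, in that order (R = Rz(yaw) Ry(pitch) Rx(roll)).
In Python, from bench import sense, snapshot, camera_info, hand_in gives the robot as it stands. The module is installed in compiled form; this text tells all that it offers.
- The arm moves only by the tool apply_moves, never from a script. Its argument "deltas" is a list of rows, each a list of 7 numbers: the shift along the tool's x, y, z scaled (see below), then the turn, a rotation vector about the tool's x, y, z scaled (see below), then the opening, from 0 (shut) to 1 (fully open). In form: [[dx, dy, dz, ax, ay, az, claw], ...]. A call has 1 to 8 rows; each row shifts and turns the commanded pose from where the row before left it, along the tool's axes as they then stand; what a row does not reach is not made up. The controller multiplies each number of a shift by 0.03 m and each number of a turn by 0.08 rad. A row lasts 1/8 s, in which the tool goes at most 62.5 mm and 10.7 degrees, less where a joint would pass 70% of its speed; a pose out of reach is approached as far as the arm can. A call with a number of a shift or a turn outside -1 to 1 is refused whole. A call with a gripper value outside its range is refused whole. The fingers move at their own pace and stop on an object; "grip_force" is the grip in N (left out, the last holds). Time passes only in rows, so rows that do not move let the fingers close. It gives the time, the measured TCP pose, the force, the opening and the grip force at its end, in the units of the state.
- sense(): the state, without advancing time (a new reading comes with each control period).
- snapshot(name): name is "side" or "top" or "wrist"; returns the picture (480x640x3 uint8, red, green, blue); there is no depth.
- camera_info(name): a dict with "vertical_fov" (degrees; the focal length in pixels is half the picture's height over the tangent of half this angle, whatever the lens; pixels are square), "cx", "cy" (the principal point, pixels), "origin" and "rotation" of the camera in the world; the wrist camera has in their place "tool_from_camera" (4x4, takes a point from camera to tool coordinates, whose origin is the TCP and whose axes are the flange's). Camera axes: x right, y up, looking along -z (the intrinsics and any distortion apply to the point x, -y, -z); pixel columns grow to the right and rows downward; lengths in mm; the calibration is good to about 2 mm. A picture is of the moment at which its call begins: read the wrist's pose just before it. camera_info takes no time and is no camera call.
- hand_in(): hands the job in; it is judged then, once.
The state is a dict: "time": time; "joint_pos": joint angles; "qd": joint speeds; "joint_efforts": joint torques, N m; "tool_pos": TCP position; "tcp_rot": TCP orientation; "ft_force": force on the tool from outside, world axes, zero at the start; "wrist_torque": the same for the moment, N m; "finger_gap": finger opening in mm; "grip_force": force on a finger pad.
Only numpy, scipy, OpenCV 4.12 (cv2) and the standard library are available. Lean on these libraries where they do the work, as an engineer would, in place of code of your own. Each camera call takes 0.05 s, during which the arm holds its last target. There are 200 camera calls.

### The job

Pack the wooden gift hamper: lay every soap slice that is on the table flat on the cork bed, side by side and not on top of each other, and lower every bath ball gently (they chip if dropped or banged down) into the round openings of the seat board, one to an opening. Then shut the lid fully and push the loose wooden peg sideways through the brass eye that comes up through the lid, so that it lies along the lid's front edge and sticks out at least 2 cm on each side. Leave the finished red-capped jars where they stand.

Things in the scene. Friction and masses are not known exactly. Their poses are not given: they have to be found in the camera images.
- hamper: open wooden box fixed to the table, 156 (x) x 302 (y) x 74 mm high, walls 8 mm; origin at the centre of its underside, x to the hinge side (away from the robot, within 15 degrees), z up. A 6 mm cross wall at y = 0 (54 mm over the table) parts two wells 140 x 140 mm: cork bed for soap at +y, seat board for balls at -y, their tops 18 and 12 mm over the table, 56 and 62 mm below the rim
- soap_bed (a point): centre of the top of the cork bed (140 x 140 mm), 18 mm above the table, 56 mm below the rim; a soap lying flat on it has its centre 4 mm above this
- seat1 (a point): centre of a round opening, 24 mm across, in the top of the seat board; openings stand in a row along the hamper's y, 46 mm apart; a 40 mm ball seated in it has its centre 16 mm above this point, 28 mm above the table and 46 mm below the rim
- seat2 (a point): centre of a round opening, 24 mm across, in the top of the seat board; openings stand in a row along the hamper's y, 46 mm apart; a 40 mm ball seated in it has its centre 16 mm above this point, 28 mm above the table and 46 mm below the rim
- seat3 (a point): centre of a round opening, 24 mm across, in the top of the seat board; openings stand in a row along the hamper's y, 46 mm apart; a 40 mm ball seated in it has its centre 16 mm above this point, 28 mm above the table and 46 mm below the rim
- lid (a joint): lid angle, rad: 0 shut on the rim, starts 1.65 to 1.85 (leaning back past upright), stop at 1.95. A friction hinge holds it at any angle; 2 to 5 N at its front edge moves it. Wooden board 302 (y) x 160 x 10 mm, 0.25 kg; outer face looks away from the robot when open, up when shut (then 84 mm over the table). A notch 10 wide, 30 mm long amid its front edge lets the eye through
- lid_hinge (a point): middle of the hinge line (along the hamper's y) at the far top edge of the hamper, 74 mm above the table; the lid's inner face passes through it
- lid_front (a point): middle of the lid's front edge, half way through its thickness, 160 mm from the hinge line (in the notch); moves with the lid
- eye (a point): centre of the brass screw eye on the middle of the hamper's front wall, 93 mm above the table, 9 mm above the top of the shut lid. The ring stands upright across the front wall: inner diameter 17 mm, wire 4 mm, its axis along the hamper's y
- soap1: thin soap slice, pale green or cream, 56 (x) x 30 (y) x 8 mm (z), about 16 g, origin at its centre; lies flat on the table. May be absent
- soap2: thin soap slice, pale green or cream, 56 (x) x 30 (y) x 8 mm (z), about 16 g, origin at its centre; lies flat on the table. May be absent
- soap3: thin soap slice, pale green or cream, 56 (x) x 30 (y) x 8 mm (z), about 16 g, origin at its centre; lies flat on the table. May be absent
- ball1: bath ball, pink, lilac or peach, 40 mm across, about 37 g, origin at its centre; starts in the grey ball tray, centre 28 mm above the table. May be absent
- ball2: bath ball, pink, lilac or peach, 40 mm across, about 37 g, origin at its centre; starts in the grey ball tray, centre 28 mm above the table. May be absent
- ball3: bath ball, pink, lilac or peach, 40 mm across, about 37 g, origin at its centre; starts in the grey ball tray, centre 28 mm above the table. May be absent
- balltray: grey plastic tray fixed to the table, 180 (x) x 50 (y) x 12 mm high, origin at the centre of its underside; three round seats for balls 58 mm apart along its x
- peg: dark wooden peg, a round rod 10 mm thick and 100 mm long with rounded ends, lying on the table, origin at its centre, x along it; 12 g
- jar1: finished cream jar, white with a red domed cap, 62 mm across and 50 mm high, origin at the centre of its underside; to be left alone
- jar2: finished cream jar, white with a red domed cap, 62 mm across and 50 mm high, origin at the centre of its underside; to be left alone
- jar3: finished cream jar, white with a red domed cap, 62 mm across and 50 mm high, origin at the centre of its underside; to be left alone
- jar4: finished cream jar, white with a red domed cap, 62 mm across and 50 mm high, origin at the centre of its underside; to be left alone
- jar5: finished cream jar, white with a red domed cap, 62 mm across and 50 mm high, origin at the centre of its underside; to be left alone
- jar6: finished cream jar, white with a red domed cap, 62 mm across and 50 mm high, origin at the centre of its underside; to be left alone
Things that resemble listed ones, but are neither listed nor needed, are in the scene too. What is shaped like the soap1 but pink is not meant. What is shaped like the ball2 but turquoise is not meant.

How it is judged:
By the outcome, as a careful person would: the job done as asked, in the order asked, and still so for the second after the job is handed in, with the robot touching nothing.
Of soap1, soap2, soap3 only 2 to 3 are there at a start; the rules pass over those that are not, and their reading is None.
Of ball1, ball2, ball3 only 2 to 3 are there at a start; the rules pass over those that are not, and their reading is None.
At some moment in a run one of soap1, soap2, soap3 may be knocked a few centimetres aside while the robot is not near it.
It also fails if it takes over 210 s, if anything falls off the work surface, if the arm or the gripper's body presses on something with over 40 N, if the wrist force passes 120 N, or if a joint passes its speed limit or range.

## Working session

There is one attempt and no reset: what is moved stays moved. The work goes in short steps, Python scripts to look and compute and a tool call to move; the robot and the scene stay as the last step left them, time stands still between calls to the robot, and variables do not carry over. Pictures are saved under pics/ and viewed, at most 17 in all, crops included, and the job is handed in when it is done.

Besides the shell and the picture viewer there is one more tool, called after "Request:" as name(argument=value, ...) on one line, values as JSON. apply_moves: Moves the arm, as the interface text tells. Its arguments: {"type":"object","properties":{"deltas":{"type":"array"},"grip_force":{"type":"number"}},"required":["deltas"]}

```bash
mkdir -p pics; ls
python3 - <<'E'
from bench import *
import cv2,json
for n in("top","side","wrist"):
    im=snapshot(n); cv2.imwrite(f"pics/{n}0.png",im[:,:,::-1])
    print(n,camera_info(n))
print(sense())
E
```

```text
pics
top {'vertical_fov': 42.02408529328613, 'cx': 321.62448637314014, 'cy': 243.42757497664866, 'origin': array([ 199.63327662,   16.36111238, 1781.3823326 ]), 'rotation': array([ 10.98103306,   1.00629673, -89.60353943])}
side {'vertical_fov': 56.781846289884555, 'cx': 322.85899433375056, 'cy': 246.13957318013425, 'origin': array([ 494.49982057, -724.80790614,  777.28953279]), 'rotation': array([47.5598106 , -0.36448992, -1.07027919])}
wrist {'vertical_fov': 62.85123706039435, 'cx': 321.13033411827536, 'cy': 248.35567115918224, 'tool_from_camera': array([[-1.20000106e-04,  9.58960674e-01,  2.83539083e-01,
         7.22149110e+01],
       [ 9.99999953e-01,  3.51208050e-05,  3.04439967e-04,
         1.63545775e-01],
       [ 2.81987835e-04,  2.83539106e-01, -9.58960633e-01,
        -1.30239456e+02],
       [ 0.00000000e+00,  0.00000000e+00,  0.00000000e+00,
         1.00000000e+00]])}
{'time': 0.15, 'joint_pos': array([ 6.10552495e+01,  7.50642027e+00,  8.53167598e+01,  1.22212417e-03,
        8.72621244e+01, -4.89180821e+00]), 'qd': array([-0.04001061, -0.10269094, -0.1327817 , -0.13101396, -0.04286078,
       -0.02112528]), 'joint_efforts': array([ 4.42886230e-04, -5.70064080e+01, -5.01159990e+01, -2.82860583e-04,
        9.54269897e-03,  2.48047786e-05]), 'tool_pos': array([244.3055848 , 547.55098257, 244.45496982]), 'tcp_rot': array([-1.79915110e+02, -8.49047909e-03,  1.55946992e+02]), 'ft_force': array([ 0.77650557,  0.30747474, -0.49466411]), 'wrist_torque': array([-0.05409444,  0.00406316, -0.03141607]), 'grip_force': 0.0, 'finger_gap': 85.259677983401}
```

View pics/top0.png

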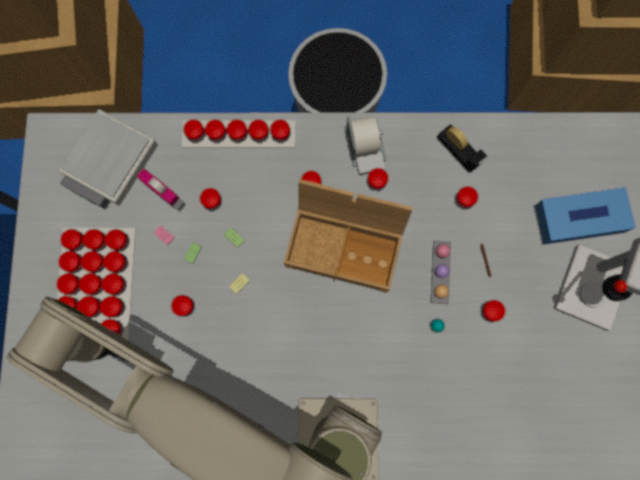

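View pics/side0.png

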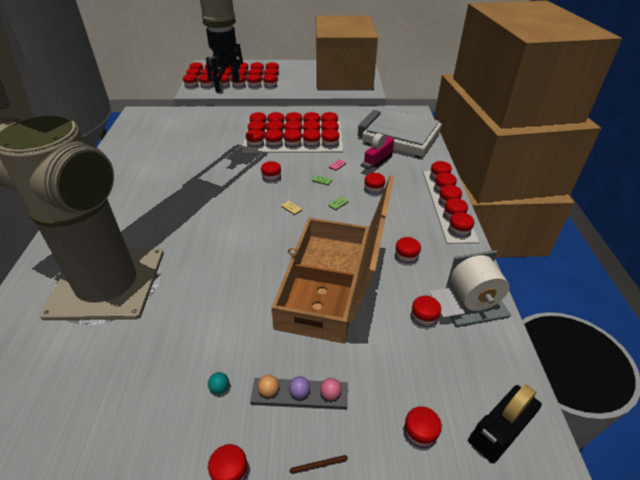

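The top view shows these candidates:
- **Soaps:** green at (193,253) and (234,237), cream at (239,283). The pink slice at (164,235) is a decoy.
- **Balls:** pink (443,250), lilac (441,271) and peach (441,291) in the tray. The turquoise one at (437,325) is a decoy.
- **Peg:** at (486,260). The pink marker at (160,188) isn't it.
- **Hamper:** centre about (345,250). The eye is on its front wall near (336,277).

In the side view the same items are at: soaps (322,180), (339,203), (291,207); balls (331,388), (299,387), (268,386); peg (319,464); eye (292,252).

```bash
cat > h.py <<'E'
import numpy as np,cv2
from scipy.spatial.transform import Rotation as Ro
from bench import *
def cam(n,st=None):
    c=camera_info(n); f=240/np.tan(np.radians(c["vertical_fov"]/2))
    if n=="wrist":
        st=st or sense(); T=np.array(c["tool_from_camera"]); R=Ro.from_euler("xyz",st["tcp_rot"],degrees=True).as_matrix()
        o=R@T[:3,3]+st["tool_pos"]; R=R@T[:3,:3]
    else: o=np.array(c["origin"]); R=Ro.from_euler("xyz",c["rotation"],degrees=True).as_matrix()
    return o,R,f,c["cx"],c["cy"]
def ray(C,p):
    o,R,f,cx,cy=C; d=R@np.array([(p[0]-cx)/f,-(p[1]-cy)/f,-1]); return o,d/np.linalg.norm(d)
def plane(C,p,z):
    o,d=ray(C,p); return o+d*(z-o[2])/d[2]
def tri(C1,p1,C2,p2):
    A=np.zeros((3,3));b=np.zeros(3);r=[]
    for C,p in((C1,p1),(C2,p2)):
        o,d=ray(C,p);M=np.eye(3)-np.outer(d,d);A+=M;b+=M@o;r.append((M,o))
    X=np.linalg.solve(A,b); return X,np.linalg.norm(r[0][0]@(X-r[0][1]))
def proj(C,X):
    o,R,f,cx,cy=C; q=R.T@(np.array(X)-o); return np.array([cx+f*q[0]/-q[2],cy-f*q[1]/-q[2]])
def shot(n,name=None):
    st=sense(); im=snapshot(n)[:,:,::-1].copy()
    if name: cv2.imwrite("pics/"+name,im)
    return im,cam(n,st)
# HSV ranges (H 0-180)
COL=dict(green=((35,70,90),(55,255,255)),cream=((24,50,130),(33,255,255)),pink=((168,50,100),(179,160,255)),lilac=((122,50,80),(145,255,255)),
 peach=((9,90,150),(17,255,255)),peg=((0,60,25),(14,255,110)))
def blobs(im,col,roi=None,amin=15):
    lo,hi=COL[col]; m=cv2.inRange(cv2.cvtColor(im,cv2.COLOR_BGR2HSV),lo,hi)
    if roi: x0,y0,x1,y1=roi; k=np.zeros_like(m);k[y0:y1,x0:x1]=255;m&=k
    cs=[c for c in cv2.findContours(m,cv2.RETR_EXTERNAL,cv2.CHAIN_APPROX_NONE)[0] if cv2.contourArea(c)>=amin]
    return [(tuple(np.round(np.array(cv2.minAreaRect(c)[0]),1)),cv2.contourArea(c),cv2.minAreaRect(c)) for c in sorted(cs,key=cv2.contourArea,reverse=True)]
E
python3 - <<'E'
from h import *
for n,pts in(("top",[(193,253),(234,237),(239,283),(443,250),(441,271),(441,291),(486,260)]),("side",[(322,180),(339,203),(291,207),(331,388),(299,387),(268,386),(319,464)])):
    im=cv2.imread(f"pics/{n}0.png");h=cv2.cvtColor(im,cv2.COLOR_BGR2HSV)
    print(n,[h[p[1],p[0]].tolist() for p in pts])
    for c in COL: print(c,[(b[0],b[1],np.round(b[2][1],1).tolist(),round(b[2][2])) for b in blobs(im,c,(140,170,520,340) if n=="top" else (180,150,420,478))][:5])
C1,C2=cam("top"),cam("side")
for a,b in(((193,253),(322,180)),((234,237),(339,203)),((239,283),(291,207)),((443,250),(331,388)),((441,271),(299,387)),((441,291),(268,386)),((486,260),(319,464)),((336,277),(292,252))):
    print(a,[np.round(x,1).tolist() for x in tri(C1,a,C2,b)])
t=cv2.imread("pics/top0.png");s=cv2.imread("pics/side0.png")
o=np.zeros((600,800,3),np.uint8)
o[:300,:]=cv2.resize(t[190:330,150:523],(800,300)); o[300:,:400]=cv2.resize(s[180:342,266:396],(400,300)) ; o[300:,400:]=cv2.resize(t[175:295,275:415],(400,300))
cv2.imwrite("pics/crop0.png",o)
E
```

```text
top [[45, 101, 157], [44, 92, 163], [28, 83, 181], [174, 83, 184], [137, 59, 159], [17, 111, 186], [11, 92, 91]]
green [((np.float64(233.5), np.float64(237.0)), 156.5, [17.7, 9.2], 45), ((np.float64(192.1), np.float64(252.3)), 154.5, [9.4, 18.3], 27)]
cream [((np.float64(239.2), np.float64(283.2)), 188.0, [10.6, 19.8], 45)]
pink [((np.float64(163.4), np.float64(234.7)), 182.5, [19.2, 10.7], 41), ((np.float64(442.5), np.float64(250.5)), 136.0, [13.0, 13.0], 90), ((np.float64(157.7), np.float64(186.6)), 70.5, [39.0, 12.8], 39)]
lilac [((np.float64(441.8), np.float64(270.8)), 115.5, [12.0, 12.7], 45)]
peach [((np.float64(317.8), np.float64(246.4)), 1824.0, [47.1, 45.6], 13), ((np.float64(365.3), np.float64(276.2)), 321.5, [51.2, 11.1], 14), ((np.float64(442.0), np.float64(290.5)), 74.5, [9.0, 10.0], 90), ((np.float64(326.9), np.float64(187.2)), 57.5, [51.9, 2.2], 14), ((np.float64(366.8), np.float64(259.4)), 44.5, [8.0, 7.2], 27)]
peg [((np.float64(485.4), np.float64(260.0)), 48.0, [31.3, 2.5], 75)]
side [[48, 121, 147], [46, 119, 126], [23, 122, 186], [173, 109, 211], [134, 76, 181], [
[... 677 characters left out ...]
87.3), np.float64(194.9)), 118.5, [4.5, 40.4], 11)]
peg [((np.float64(309.6), np.float64(325.4)), 1180.5, [80.2, 21.4], 10), ((np.float64(317.8), np.float64(282.9)), 911.0, [62.0, 71.3], 22), ((np.float64(334.9), np.float64(231.4)), 662.0, [57.5, 16.5], 9), ((np.float64(364.1), np.float64(281.4)), 346.0, [16.0, 84.6], 14), ((np.float64(318.1), np.float64(464.0)), 277.5, [6.0, 57.9], 77)]
(193, 253) [[516.6, 423.3, 3.2], 1.7]
(234, 237) [[564.1, 305.6, 3.0], 1.3]
(239, 283) [[427.6, 286.1, 4.8], 0.1]
(443, 250) [[522.1, -295.7, 28.4], 0.3]
(441, 271) [[462.6, -289.3, 22.4], 0.2]
(441, 291) [[405.1, -287.3, 24.4], 0.1]
(486, 260) [[498.0, -421.9, 4.7], 0.6]
(336, 277) [[438.8, 9.2, 87.4], 4.0]
```

View pics/crop0.png

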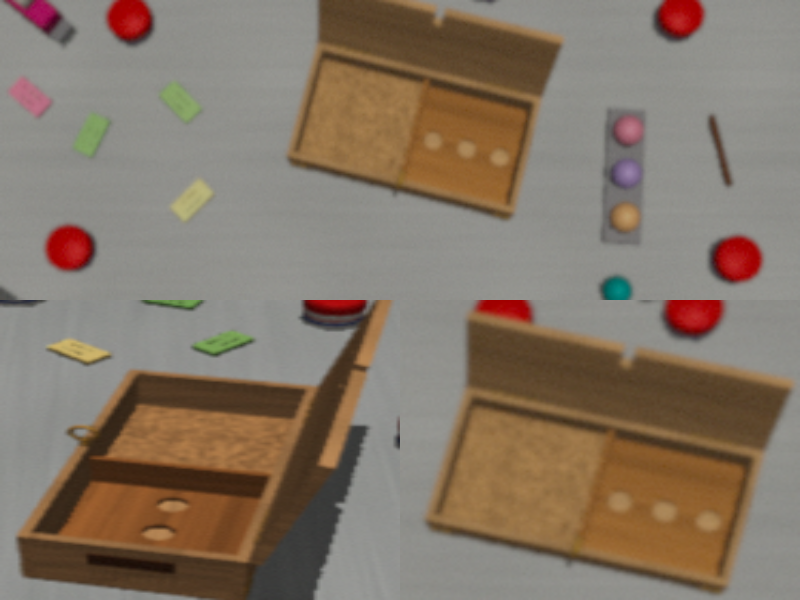

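```bash
cat >> h.py <<'E'
def plan(tx,ty,tz,yaw,claw,st=None,nmin=1,tilt0=True,frm=None):
    """rows to copy: straight path with turn, tool down"""
    if frm: p=np.array(frm[:3],float);y0=frm[3]
    else:
        st=sense(); p=st["tool_pos"]; y0=st["tcp_rot"][2]
    d=np.array([tx,ty,tz])-p; dy=(yaw-y0+180)%360-180
    n=max(nmin,int(np.ceil(max(np.abs(d).max()*1.0/29, np.linalg.norm(d[:2])/29,abs(dy)/4.55))))
    per=0.08*180/np.pi; out=[];cur=p.copy();cy=y0
    for i in range(1,n+1):
        t=p+d*i/n; R=Ro.from_euler("xyz",[180,0,cy],degrees=True).as_matrix()
        s=np.round(R.T@(t-cur)/30,2); cur=cur+R@(s*30)
        a=round(-(y0+dy*i/n-cy)/per,2); cy-=a*per
        out.append([*map(float,s),0,0,a,claw])
    for i in range(0,n,8): print(str(out[i:i+8]).replace(" ","").replace("0.0,","0,").replace("-0,","0,"))
    return (tx,ty,tz,yaw)
E
python3 -c "
from h import *
plan(480,330,300,76.5,1)"
```

```text
[[-0.56,-0.19,-0.1,0,0,np.float64(0.96),1],[-0.58,-0.15,-0.11,0,0,np.float64(0.97),1],[-0.58,-0.1,-0.1,0,0,np.float64(0.96),1],[-0.59,-0.05,-0.1,0,0,np.float64(0.96),1],[-0.6,-0.01,-0.1,0,0,np.float64(0.96),1],[-0.59,0.03,-0.11,0,0,np.float64(0.97),1],[-0.59,0.08,-0.1,0,0,np.float64(0.96),1],[-0.58,0.13,-0.1,0,0,np.float64(0.96),1]]
[[-0.57,0.17,-0.11,0,0,np.float64(0.97),1],[-0.55,0.21,-0.1,0,0,np.float64(0.96),1],[-0.54,0.26,-0.1,0,0,np.float64(0.96),1],[-0.51,0.29,-0.1,0,0,np.float64(0.97),1],[-0.5,0.34,-0.11,0,0,np.float64(0.96),1],[-0.46,0.37,-0.1,0,0,np.float64(0.96),1],[-0.43,0.41,-0.1,0,0,np.float64(0.96),1],[-0.4,0.44,-0.11,0,0,np.float64(0.97),1]]
[[-0.37,0.46,-0.1,0,0,np.float64(0.96),1],[-0.33,0.5,-0.1,0,0,np.float64(0.96),1]]
```

Request:
apply_moves(deltas=[[-0.56,-0.19,-0.1,0,0,0.96,1],[-0.58,-0.15,-0.1,0,0,0.96,1],[-0.58,-0.1,-0.1,0,0,0.96,1],[-0.59,-0.05,-0.1,0,0,0.96,1],[-0.6,0,-0.1,0,0,0.96,1],[-0.59,0.03,-0.1,0,0,0.96,1],[-0.59,0.08,-0.1,0,0,0.96,1],[-0.58,0.13,-0.1,0,0,0.96,1]])

```text
time: 1.15
tool_pos: [349.9, 451.0, 269.0]
tcp_rot: [-180.0, 0.0, 120.6]
ft_force: [0.5, 0.4, -0.0]
finger_gap: 85.1
grip_force: 0.0
```

Request:
apply_moves(deltas=[[-0.57,0.17,-0.1,0,0,0.96,1],[-0.55,0.21,-0.1,0,0,0.96,1],[-0.54,0.26,-0.1,0,0,0.96,1],[-0.51,0.29,-0.1,0,0,0.96,1],[-0.5,0.34,-0.1,0,0,0.96,1],[-0.46,0.37,-0.1,0,0,0.96,1],[-0.43,0.41,-0.1,0,0,0.96,1],[-0.4,0.44,-0.1,0,0,0.96,1]])

```text
time: 2.15
tool_pos: [455.0, 354.7, 293.0]
tcp_rot: [-180.0, 0.0, 85.4]
ft_force: [1.0, -0.3, -0.4]
finger_gap: 85.2
grip_force: 0.0
```

Request:
apply_moves(deltas=[[-0.37,0.46,-0.1,0,0,0.96,1],[-0.33,0.5,-0.1,0,0,0.96,1],[0,0,0,0,0,0,1],[0,0,0,0,0,0,1]])

```text
time: 2.65
tool_pos: [480.4, 331.3, 298.9]
tcp_rot: [-180.0, 0.0, 76.8]
ft_force: [-1.4, -0.0, 0.2]
finger_gap: 85.3
grip_force: 0.0
```

Run:
```python
from h import *
im,C=shot("wrist","w1.png")
s=sense();print(s["time"],s["tool_pos"],s["tcp_rot"])
h=cv2.cvtColor(im,cv2.COLOR_BGR2HSV)
for X in((516,422,8),(563,305,8),(428,286,8)):
    p=proj(C,X).astype(int); print(X,p, h[p[1],p[0]] if 0<=p[0]<640 and 0<=p[1]<480 else None)
```

```text
2.7 [480.29924607 331.41048227 298.95105622] [-1.79960561e+02  1.10419698e-02  7.68462526e+01]
(516, 422, 8) [335 107] [ 45  77 189]
(563, 305, 8) [401 207] [ 44  79 187]
(428, 286, 8) [285 251] [ 26  81 215]
```

View pics/w1.png

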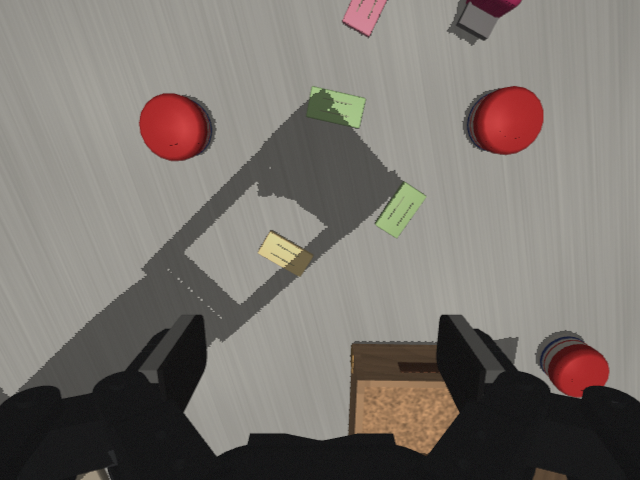

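The wrist view confirms the choice: cream soap at (285,253), greens at (335,107) and (401,209), pink decoy at (365,15), jars at (175,127), (508,120) and (577,370). The hamper's cork side is at the bottom, near (410,400).

```bash
cat >> h.py <<'E'
def soaps(im,C,z=8):
    h=cv2.cvtColor(im,cv2.COLOR_BGR2HSV); out=[]
    for nm,lo,hi in(("green",(35,45,40),(60,255,255)),("cream",(21,55,50),(33,255,255))):
        m=cv2.morphologyEx(cv2.inRange(h,lo,hi),cv2.MORPH_CLOSE,np.ones((5,5)))
        for c in cv2.findContours(m,cv2.RETR_EXTERNAL,cv2.CHAIN_APPROX_NONE)[0]:
            if cv2.contourArea(c)<400: continue
            P=np.array([plane(C,q[0],z)[:2] for q in c],np.float32)
            (cx,cy),(w,l),a=cv2.minAreaRect(P)
            if w>l: w,l,a=l,w,a-90
            out.append((nm,round(cx,1),round(cy,1),round(w,1),round(l,1),round((a+90+90)%180-90,1)))
    return out
E
python3 - <<'E'
from h import *
im=cv2.imread("pics/w1.png");C=cam("wrist")
t,Ct=cv2.imread("pics/top0.png"),cam("top")
for s in soaps(im,C): print(s)
# hamper from top view: outline of cork+seat wood interior; rim corners by eye from crop (scale 2.857/2.5)
S=400/140;T=300/120
for p in((467,390),(430,520),(722,588),(762,455)):   # rim outer corners px in crop
    q=(275+(p[0]-400)/S,175+(p[1]-300)/T); print(np.round(q,1),np.round(plane(Ct,q,74),1))
for p in((620,502),(664,511),(708,521)):
    q=(275+(p[0]-400)/S,175+(p[1]-300)/T); print("seat",np.round(q,1),np.round(plane(Ct,q,12),1))
E
```

```text
('green', 560.8, 303.4, 31.0, 55.9, 44.7)
('green', 515.9, 422.0, 30.0, 56.0, -25.1)
('cream', 427.1, 283.6, 31.4, 56.4, -44.1)
[298.4 211. ] [623.5 114.5  74. ]
[285.5 263. ] [475.2 148.3  74. ]
[387.7 290.2] [ 400.9 -133.3   74. ]
[401.7 237. ] [ 549.8 -174.1   74. ]
seat [352.  255.8] [506.9 -37.7  12. ]
seat [367.4 259.4] [496.6 -81.8  12. ]
seat [382.8 263.4] [ 485.2 -125.7   12. ]
```

```bash
sed -i 's/a=round(-(y0+dy\*i\/n-cy)\/per,2)/a=float(round(-(y0+dy*i\/n-cy)\/per,2))/' h.py; python3 -c "
from h import *
f=plan(560.8,303.4,70,44.7,.6)
plan(560.8,303.4,15.5,44.7,.6,frm=f)"
```

```text
[[-0.04,0.35,0.95,0,0,0.88,0.6],[-0.01,0.36,0.96,0,0,0.87,0.6],[0.01,0.35,0.95,0,0,0.88,0.6],[0.04,0.36,0.96,0,0,0.88,0.6],[0.06,0.35,0.95,0,0,0.87,0.6],[0.09,0.34,0.95,0,0,0.88,0.6],[0.11,0.34,0.96,0,0,0.88,0.6],[0.13,0.33,0.95,0,0,0.87,0.6]]
[[0,0,0.91,0,0,0,0.6],[0,0,0.91,0,0,0,0.6]]
```

Request:
apply_moves(deltas=[[-0.04,0.35,0.95,0,0,0.88,0.6],[-0.01,0.36,0.95,0,0,0.88,0.6],[0.01,0.35,0.95,0,0,0.88,0.6],[0.04,0.36,0.95,0,0,0.88,0.6],[0.06,0.35,0.95,0,0,0.88,0.6],[0.09,0.34,0.95,0,0,0.88,0.6],[0.11,0.34,0.95,0,0,0.88,0.6],[0.13,0.33,0.95,0,0,0.88,0.6]])

```text
time: 3.7
tool_pos: [561.0, 303.3, 70.2]
tcp_rot: [-180.0, 0.0, 44.5]
ft_force: [0.5, 0.4, 0.1]
finger_gap: 50.8
grip_force: 0.0
```

Request:
apply_moves(deltas=[[0,0,0.7,0,0,0,0.6],[0,0,0.5,0,0,0,0.6],[0,0,0.3,0,0,0,0.6],[0,0,0.2,0,0,0,0.6],[0,0,0.1,0,0,0,0.6],[0,0,0,0,0,0,0.6]], grip_force=25)

```text
time: 4.45
tool_pos: [561.6, 302.8, 17.7]
tcp_rot: [180.0, -0.0, 44.5]
ft_force: [0.5, -0.5, 0.2]
finger_gap: 51.4
grip_force: 0.0
```

Run:
```python
from h import *
im,C=shot("wrist","w2.png");s=sense();print(s["tool_pos"],s["tcp_rot"],s["ft_force"],s["finger_gap"])
for q in soaps(im,C): print(q)
```

```text
[561.71831426 302.81945254  17.84462253] [ 1.79983958e+02 -4.52380080e-02  4.44771115e+01] [ 0.43957004  0.84034865 -0.4146915 ] 51.6402447825916
('green', 562.0, 303.3, 30.0, 57.7, 44.6)
('green', 526.9, 417.0, 30.4, 38.6, -25.1)
```

View pics/w2.png

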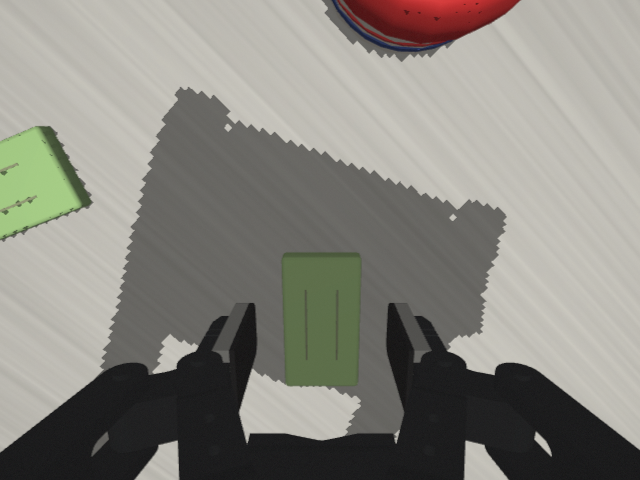

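The slice is centred between the fingers at (321,320). I'll lower a little more and close.

Request:
apply_moves(deltas=[[0,0,0.08,0,0,0,0.6],[0,0,0,0,0,0,0.1],[0,0,0,0,0,0,0.1],[0,0,0,0,0,0,0.1],[0,0,0,0,0,0,0.1]], grip_force=25)

```text
time: 5.12
tool_pos: [561.5, 302.7, 15.1]
tcp_rot: [180.0, -0.0, 44.5]
ft_force: [-0.1, -0.6, 0.7]
finger_gap: 29.2
grip_force: 25.2
```

Request:
apply_moves(deltas=[[0,0,-0.3,0,0,0,0.1],[0,0,-0.8,0,0,0,0.1],[0,0,-1,0,0,0,0.1],[0,0,-1,0,0,0,0.1]])

```text
time: 5.62
tool_pos: [561.3, 302.6, 109.3]
tcp_rot: [180.0, 0.0, 44.5]
ft_force: [1.4, -0.7, -0.1]
finger_gap: 29.2
grip_force: 25.1
```

Run:
```python
from h import *
f=plan(430,100,200,75.8,.1)   # look spot in front of the hamper
```

```text
[[-0.87,0.19,-0.34,0,0,-0.76,0.1],[-0.89,0.15,-0.33,0,0,-0.76,0.1],[-0.89,0.08,-0.34,0,0,-0.76,0.1],[-0.89,0.04,-0.33,0,0,-0.76,0.1],[-0.89,-0.02,-0.34,0,0,-0.76,0.1],[-0.89,-0.08,-0.34,0,0,-0.76,0.1],[-0.89,-0.13,-0.33,0,0,-0.76,0.1],[-0.87,-0.18,-0.34,0,0,-0.76,0.1]]
[[-0.87,-0.24,-0.33,0,0,-0.75,0.1]]
```

Request:
apply_moves(deltas=[[-0.87,0.19,-0.34,0,0,-0.76,0.1],[-0.89,0.15,-0.33,0,0,-0.76,0.1],[-0.89,0.08,-0.34,0,0,-0.76,0.1],[-0.89,0.04,-0.33,0,0,-0.76,0.1],[-0.89,-0.02,-0.34,0,0,-0.76,0.1],[-0.89,-0.08,-0.34,0,0,-0.76,0.1],[-0.89,-0.13,-0.33,0,0,-0.76,0.1],[-0.87,-0.18,-0.34,0,0,-0.76,0.1]])

```text
time: 6.62
tool_pos: [444.2, 122.0, 189.5]
tcp_rot: [180.0, -0.0, 72.5]
ft_force: [-0.2, 0.0, 0.2]
finger_gap: 29.5
grip_force: 25.0
```

Request:
apply_moves(deltas=[[-0.87,-0.24,-0.33,0,0,-0.75,0.1],[-0.9,0,-0.5,0,0,0,0.1],[-0.9,0,-0.5,0,0,0,0.1],[-0.9,0,-0.5,0,0,0,0.1],[-0.9,0.3,-0.5,0,0,0,0.1],[-0.9,0.3,-0.5,0,0,0,0.1],[0,0,0,0,0,0,0.1]])

```text
time: 7.5
tool_pos: [414.8, -36.8, 275.4]
tcp_rot: [179.8, 0.0, 75.6]
ft_force: [0.2, 0.5, -0.6]
finger_gap: 29.2
grip_force: 25.1
```

Run:
```python
from h import *
im,C=shot("wrist","w3.png");s=sense();print(s["tool_pos"],s["tcp_rot"])
```

```text
[414.47409511 -35.76143725 274.37151493] [ 1.79908588e+02 -1.81336421e-02  7.56696701e+01]
```

View pics/w3.png

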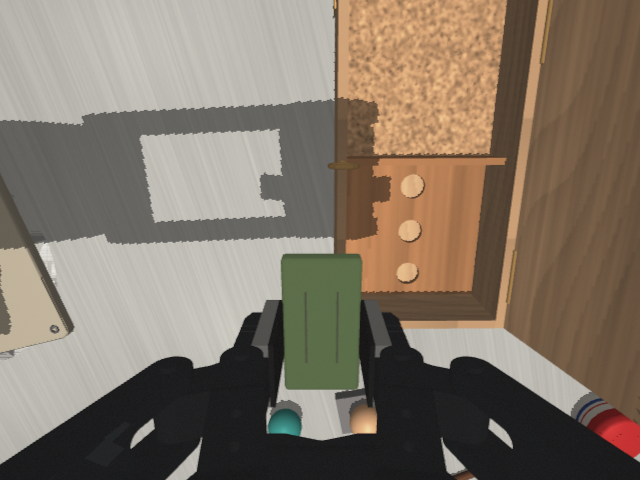

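Hamper seen from above: seats at (412,186), (410,231) and (407,272). The eye is at (342,165), the cross wall runs along row 158, the cork is above it, and the rim's near-right outer corner is around (505,327).

Run:
```python
from h import *
im=cv2.imread("pics/w3.png");C=cam("wrist")
h=cv2.cvtColor(im,cv2.COLOR_BGR2HSV)
for p in((412,186),(425,250),(341,250),(440,325),(342,165)): print(p,h[p[1],p[0]])
m=cv2.inRange(h,(5,30,215),(25,115,255)); m[:,:395]=0;m[:,440:]=0;m[:165]=0;m[295:]=0
S=[]
for c in cv2.findContours(m,cv2.RETR_EXTERNAL,cv2.CHAIN_APPROX_NONE)[0]:
    if cv2.contourArea(c)>80:
        (x,y),r=cv2.minEnclosingCircle(c); S.append(plane(C,(x,y),12)); print("seat",round(x,1),round(y,1),round(r,1),np.round(S[-1],1))
# wood vs table: front outer edge columns, right outer edge rows
w=(h[:,:,1]>70)&(h[:,:,0]<25)
for r in(10,60,90,260,290,310):
    cs=np.where(w[r,320:345])[0]; print("front",r,320+cs[0],np.round(plane(C,(320+cs[0],r),74),1)[:2])
for c in(400,440,480):
    rs=np.where(w[300:340,c])[0]; print("right",c,300+rs[-1],np.round(plane(C,(c,300+rs[-1]),74),1)[:2])
crop=cv2.resize(im[140:190,320:400],None,fx=8,fy=8,interpolation=cv2.INTER_CUBIC);cv2.imwrite("pics/eye.png",crop)
for p in((342,165),): print("eye@101",plane(C,p,101))
```

```text
(412, 186) [ 15 106 217]
(425, 250) [ 13 136 189]
(341, 250) [ 14  98 101]
(440, 325) [ 15 106 183]
(342, 165) [ 17 131 107]
seat 406.0 271.5 10.3 [ 484.7 -125.5   12. ]
seat 409.0 230.0 10.8 [496.3 -81.7  12. ]
seat 411.8 185.9 11.7 [507.4 -37.9  12. ]
front 10 334 [463.4 116.3]
front 60 336 [456.8  82.9]
front 90 335 [450.9  62.2]Traceback (most recent call last):
  File "<stdin>", line 13, in <module>
IndexError: index 0 is out of bounds for axis 0 with size 0
```

Run:
```python
from h import *
plan(546.3,17.2,140,75.8,.1)
im=cv2.imread("pics/w3.png");cv2.imwrite("pics/eye.png",cv2.resize(im[130:200,310:420],None,fx=7,fy=7,interpolation=cv2.INTER_CUBIC))
```

```text
[[0.56,0.76,0.9,0,0,-0.01,0.1],[0.56,0.77,0.89,0,0,0,0.1],[0.56,0.76,0.9,0,0,-0.01,0.1],[0.56,0.77,0.89,0,0,0,0.1],[0.55,0.76,0.9,0,0,-0.01,0.1]]
```

Request:
apply_moves(deltas=[[0.56,0.76,0.9,0,0,-0.01,0.1],[0.56,0.77,0.9,0,0,0,0.1],[0.56,0.76,0.9,0,0,-0.01,0.1],[0.56,0.77,0.9,0,0,0,0.1],[0.55,0.76,0.9,0,0,-0.01,0.1],[0,0,0,0,0,0,0.1]])

```text
time: 8.3
tool_pos: [544.1, 19.8, 134.6]
tcp_rot: [-179.6, 0.0, 76.0]
ft_force: [-1.2, 1.1, -0.2]
finger_gap: 29.1
grip_force: 25.1
```

Request:
apply_moves(deltas=[[0,0,1,0,0,0,0.1],[0,0,1,0,0,0,0.1],[0,0,0.7,0,0,0,0.1],[0,0,0.4,0,0,0,0.1],[0,0,0.2,0,0,0,0.1],[0,0,0.1,0,0,0,0.1],[0,0,0,0,0,0,0.1]])

```text
time: 9.18
tool_pos: [545.7, 18.0, 36.7]
tcp_rot: [-180.0, -0.0, 75.9]
ft_force: [-3.7, 1.9, -0.4]
finger_gap: 29.7
grip_force: 25.5
```

Request:
apply_moves(deltas=[[0,0,0.06,0,0,0,0.1],[0,0,0.03,0,0,0,0.1],[0,0,0,0,0,0,0.1],[0,0,0,0,0,0,0.42],[0,0,0,0,0,0,0.42],[0,0,0,0,0,0,0.42]])

```text
time: 9.93
tool_pos: [542.8, 18.7, 33.4]
tcp_rot: [-179.6, 0.0, 75.9]
ft_force: [-21.0, 4.5, 12.1]
finger_gap: 35.7
grip_force: 0.0
```

Run:
```python
from h import *
s=sense();print(s["tool_pos"],s["finger_gap"],s["ft_force"])
f=(*s["tool_pos"][:2],150,75.9)
plan(480,330,280,100,.6,frm=f)
```

```text
[542.84509536  18.71394527  33.40805118] 35.737048326954024 [-21.04202761   4.54930253  12.05136332]
[[0.87,-0.41,-0.39,0,0,-0.48,0.6],[0.88,-0.39,-0.4,0,0,-0.48,0.6],[0.9,-0.34,-0.39,0,0,-0.47,0.6],[0.91,-0.31,-0.4,0,0,-0.48,0.6],[0.92,-0.28,-0.39,0,0,-0.48,0.6],[0.93,-0.24,-0.39,0,0,-0.48,0.6],[0.94,-0.21,-0.4,0,0,-0.48,0.6],[0.95,-0.17,-0.39,0,0,-0.47,0.6]]
[[0.95,-0.13,-0.4,0,0,-0.48,0.6],[0.96,-0.1,-0.39,0,0,-0.48,0.6],[0.96,-0.06,-0.39,0,0,-0.48,0.6]]
```

Request:
apply_moves(deltas=[[0,-0.08,-0.1,0,0,0,0.42],[0,0,-0.5,0,0,0,0.42],[0,0,-1,0,0,0,0.42],[0,0,-1,0,0,0,0.42],[0,0,-1,0,0,0,0.42]])

```text
time: 10.55
tool_pos: [544.6, 18.1, 144.6]
tcp_rot: [179.8, -0.0, 75.9]
ft_force: [0.3, 0.3, -0.1]
finger_gap: 35.9
grip_force: 0.0
```

Request:
apply_moves(deltas=[[0.87,-0.41,-0.5,0,0,-0.48,0.6],[0.88,-0.39,-0.5,0,0,-0.48,0.6],[0.9,-0.34,-0.5,0,0,-0.48,0.6],[0.9,-0.31,-0.4,0,0,-0.48,0.6],[0.92,-0.28,-0.4,0,0,-0.48,0.6],[0.93,-0.24,-0.4,0,0,-0.48,0.6],[0.94,-0.2,-0.4,0,0,-0.48,0.6],[0.95,-0.17,-0.4,0,0,-0.48,0.6]])

```text
time: 11.55
tool_pos: [498.4, 245.4, 249.1]
tcp_rot: [179.8, -0.0, 93.6]
ft_force: [-0.2, -0.3, -0.8]
finger_gap: 51.6
grip_force: 0.0
```

Request:
apply_moves(deltas=[[0.95,-0.13,-0.4,0,0,-0.48,0.6],[0.8,-0.1,-0.4,0,0,-0.48,0.6],[0.6,-0.06,-0.3,0,0,-0.48,0.6],[0,0,0,0,0,0,0.6],[0,0,0,0,0,0,0.6]])

```text
time: 12.18
tool_pos: [482.8, 313.1, 279.5]
tcp_rot: [-180.0, 0.0, 100.1]
ft_force: [-0.0, -0.2, 0.1]
finger_gap: 51.0
grip_force: 0.0
```

Run:
```python
from h import *
im,C=shot("wrist","w4.png");s=sense();print(s["time"],s["tool_pos"],s["tcp_rot"],s["ft_force"])
for q in soaps(im,C): print(q)
t,Ct=shot("top","t1.png")
print([(plane(Ct,b[0],22)[:2].round(1),b[2]) for b in blobs(t,"green")])
```

```text
12.225 [482.69596383 312.89578201 279.24183322] [-1.79957512e+02  3.69999512e-02  1.00051388e+02] [ 0.10656538 -0.44635614 -0.19311198]
('green', 516.0, 421.8, 30.4, 56.0, -25.1)
('cream', 427.2, 283.3, 30.9, 56.2, -44.7)
[(array([545.4,  21.6]), ((331.41180419921875, 241.85296630859375), (18.675243377685547, 9.701424598693848), 14.03624439239502)), (array([504., 425.]), ((190.69998168945312, 255.6000213623047), (9.838699340820312, 11.180338859558105), 26.56505012512207))]
```

Run:
```python
from h import *
f=plan(427.2,283.3,60,135.5,.6)
```

```text
[[-0.08,-0.25,0.91,0,0,-0.97,0.6],[-0.06,-0.25,0.92,0,0,-0.96,0.6],[-0.04,-0.26,0.91,0,0,-0.97,0.6],[-0.02,-0.26,0.91,0,0,-0.97,0.6],[-0.01,-0.27,0.92,0,0,-0.97,0.6],[0.02,-0.26,0.91,0,0,-0.96,0.6],[0.04,-0.26,0.91,0,0,-0.97,0.6],[0.06,-0.25,0.92,0,0,-0.97,0.6]]
```

Request:
apply_moves(deltas=[[-0.08,-0.25,0.91,0,0,-0.97,0.6],[-0.06,-0.25,0.92,0,0,-0.96,0.6],[-0.04,-0.26,0.91,0,0,-0.97,0.6],[-0.02,-0.26,0.91,0,0,-0.97,0.6],[-0.01,-0.27,0.92,0,0,-0.97,0.6],[0.02,-0.26,0.91,0,0,-0.96,0.6],[0.04,-0.26,0.91,0,0,-0.97,0.6],[0.06,-0.25,0.92,0,0,-0.97,0.6]])

```text
time: 13.28
tool_pos: [426.9, 283.1, 59.3]
tcp_rot: [-180.0, -0.0, 135.7]
ft_force: [1.0, -0.6, 0.1]
finger_gap: 51.0
grip_force: 0.0
```

Request:
apply_moves(deltas=[[0,0,0.7,0,0,0,0.6],[0,0,0.4,0,0,0,0.6],[0,0,0.1,0,0,0,0.6],[0,0,0,0,0,0,0.6],[0,0,0,0,0,0,0.6]])

```text
time: 13.9
tool_pos: [428.0, 284.5, 25.5]
tcp_rot: [179.9, 0.0, 135.6]
ft_force: [-0.0, 0.3, -0.1]
finger_gap: 51.3
grip_force: 0.0
```

Run:
```python
from h import *
im,C=shot("wrist","w5.png");s=sense();print(s["tool_pos"],s["tcp_rot"],s["ft_force"])
for q in soaps(im,C): print(q)
```

```text
[427.89516405 284.51916916  25.40758499] [1.79914856e+02 2.80699039e-02 1.35593093e+02] [ 0.69030419 -0.70904166 -0.19539979]
('cream', 426.8, 283.4, 30.0, 57.4, -44.4)
```

Request:
apply_moves(deltas=[[0,0,0.25,0,0,0,0.6],[0,0,0.09,0,0,0,0.6],[0,0,0,0,0,0,0.1],[0,0,0,0,0,0,0.1],[0,0,0,0,0,0,0.1],[0,0,0,0,0,0,0.1]])

```text
time: 14.7
tool_pos: [427.2, 284.2, 14.4]
tcp_rot: [180.0, 0.0, 135.6]
ft_force: [0.2, 0.0, -0.8]
finger_gap: 29.2
grip_force: 24.7
```

Request:
apply_moves(deltas=[[0,0,-0.3,0,0,0,0.1],[0,0,-0.8,0,0,0,0.1],[0,0,-1,0,0,0,0.1],[0,0,-1,0,0,0,0.1],[0,0,-1,0,0,0,0.1]])

```text
time: 15.32
tool_pos: [427.3, 284.2, 139.0]
tcp_rot: [180.0, 0.0, 135.6]
ft_force: [0.2, -1.2, -0.2]
finger_gap: 29.1
grip_force: 24.8
```

Run:
```python
from h import *
f=plan(560.6,94,130,75.8,.1)
```

```text
[[-0.54,-0.1,0.02,0,0,0.93,0.1],[-0.55,-0.06,0.02,0,0,0.93,0.1],[-0.56,-0.02,0.02,0,0,0.94,0.1],[-0.55,0.02,0.03,0,0,0.93,0.1],[-0.55,0.06,0.02,0,0,0.93,0.1],[-0.54,0.11,0.02,0,0,0.93,0.1],[-0.54,0.14,0.02,0,0,0.93,0.1],[-0.52,0.18,0.02,0,0,0.93,0.1]]
[[-0.5,0.22,0.02,0,0,0.94,0.1],[-0.49,0.26,0.03,0,0,0.93,0.1],[-0.47,0.3,0.02,0,0,0.93,0.1],[-0.45,0.33,0.02,0,0,0.93,0.1],[-0.42,0.36,0.02,0,0,0.93,0.1],[-0.39,0.39,0.02,0,0,0.94,0.1]]
```

Request:
apply_moves(deltas=[[-0.54,-0.1,0.02,0,0,0.93,0.1],[-0.55,-0.06,0.02,0,0,0.93,0.1],[-0.56,-0.02,0.02,0,0,0.94,0.1],[-0.55,0.02,0.03,0,0,0.93,0.1],[-0.55,0.06,0.02,0,0,0.93,0.1],[-0.54,0.11,0.02,0,0,0.93,0.1],[-0.54,0.14,0.02,0,0,0.93,0.1],[-0.52,0.18,0.02,0,0,0.93,0.1]])

```text
time: 16.32
tool_pos: [503.7, 174.9, 132.9]
tcp_rot: [180.0, -0.0, 101.3]
ft_force: [0.2, -0.2, -1.2]
finger_gap: 29.3
grip_force: 24.8
```

Request:
apply_moves(deltas=[[-0.5,0.22,0.02,0,0,0.94,0.1],[-0.49,0.26,0.03,0,0,0.93,0.1],[-0.47,0.3,0.02,0,0,0.93,0.1],[-0.45,0.33,0.02,0,0,0.93,0.1],[-0.42,0.36,0.02,0,0,0.93,0.1],[-0.39,0.39,0.02,0,0,0.94,0.1],[0,0,0,0,0,0,0.1],[0,0,0,0,0,0,0.1]])

```text
time: 17.32
tool_pos: [560.4, 94.3, 128.6]
tcp_rot: [-180.0, -0.0, 75.9]
ft_force: [-0.3, 0.5, -0.2]
finger_gap: 29.6
grip_force: 24.8
```

Request:
apply_moves(deltas=[[0,0,0.9,0,0,0,0.1],[0,0,0.9,0,0,0,0.1],[0,0,0.6,0,0,0,0.1],[0,0,0.3,0,0,0,0.1],[0,0,0.1,0,0,0,0.1],[0,0,0,0,0,0,0.1],[0,0,0,0,0,0,0.1]])

```text
time: 18.2
tool_pos: [561.3, 93.9, 45.2]
tcp_rot: [179.9, -0.0, 75.8]
ft_force: [0.4, 0.8, 0.4]
finger_gap: 29.2
grip_force: 24.8
```

Request:
apply_moves(deltas=[[0,-0.1,0.2,0,0,0,0.1],[0,0,0.14,0,0,0,0.1],[0,0,0.05,0,0,0,0.1],[0,0,0,0,0,0,0.1],[0,0,0,0,0,0,0.1]])

```text
time: 18.82
tool_pos: [557.8, 94.6, 32.7]
tcp_rot: [180.0, -0.0, 75.8]
ft_force: [1.2, -0.6, -0.3]
finger_gap: 29.1
grip_force: 24.8
```

Request:
apply_moves(deltas=[[0,0,0,0,0,0,0.4],[0,0,0,0,0,0,0.4],[0,0,-0.2,0,0,0,0.4],[0,0,-0.6,0,0,0,0.4],[0,0,-1,0,0,0,0.4],[0,0,-1,0,0,0,0.4],[0,0,-1,0,0,0,0.5]])

```text
time: 19.7
tool_pos: [558.1, 94.7, 149.3]
tcp_rot: [179.9, -0.0, 75.8]
ft_force: [0.4, 0.2, -0.4]
finger_gap: 42.6
grip_force: 0.0
```

Run:
```python
from h import *
print(sense()["ft_force"])
f=plan(516,421.8,90,154.9,.6)
```

```text
[ 0.37264244  0.17964482 -0.4075662 ]
[[0.57,-0.22,0.11,0,0,-0.96,0.6],[0.58,-0.18,0.11,0,0,-0.96,0.6],[0.6,-0.14,0.11,0,0,-0.96,0.6],[0.6,-0.09,0.11,0,0,-0.96,0.6],[0.61,-0.04,0.11,0,0,-0.95,0.6],[0.61,0,0.11,0,0,-0.96,0.6],[0.61,0.06,0.11,0,0,-0.96,0.6],[0.6,0.09,0.11,0,0,-0.96,0.6]]
[[0.6,0.15,0.11,0,0,-0.96,0.6],[0.58,0.19,0.11,0,0,-0.96,0.6],[0.56,0.23,0.11,0,0,-0.96,0.6],[0.55,0.27,0.11,0,0,-0.96,0.6],[0.52,0.32,0.11,0,0,-0.96,0.6],[0.5,0.36,0.11,0,0,-0.96,0.6],[0.47,0.39,0.11,0,0,-0.95,0.6],[0.43,0.43,0.11,0,0,-0.96,0.6]]
[[0.4,0.46,0.11,0,0,-0.96,0.6],[0.37,0.49,0.11,0,0,-0.96,0.6]]
```

Request:
apply_moves(deltas=[[0.57,-0.22,0.11,0,0,-0.96,0.6],[0.58,-0.18,0.11,0,0,-0.96,0.6],[0.6,-0.14,0.11,0,0,-0.96,0.6],[0.6,-0.09,0.11,0,0,-0.96,0.6],[0.61,-0.04,0.11,0,0,-0.96,0.6],[0.61,0,0.11,0,0,-0.96,0.6],[0.61,0.06,0.11,0,0,-0.96,0.6],[0.6,0.09,0.11,0,0,-0.96,0.6]])

```text
time: 20.7
tool_pos: [539.3, 240.6, 121.9]
tcp_rot: [179.9, 0.0, 111.1]
ft_force: [-0.3, 0.1, -0.0]
finger_gap: 51.3
grip_force: 0.0
```

Request:
apply_moves(deltas=[[0.6,0.15,0.11,0,0,-0.96,0.6],[0.58,0.19,0.11,0,0,-0.96,0.6],[0.56,0.23,0.11,0,0,-0.96,0.6],[0.55,0.27,0.11,0,0,-0.96,0.6],[0.52,0.32,0.11,0,0,-0.96,0.6],[0.5,0.36,0.11,0,0,-0.96,0.6],[0.47,0.39,0.11,0,0,-0.96,0.6],[0.43,0.43,0.11,0,0,-0.96,0.6]])

```text
time: 21.7
tool_pos: [520.6, 386.4, 95.5]
tcp_rot: [179.9, 0.0, 146.3]
ft_force: [-0.2, -0.1, 0.3]
finger_gap: 51.3
grip_force: 0.0
```

Request:
apply_moves(deltas=[[0.4,0.46,0.11,0,0,-0.96,0.6],[0.37,0.49,0.11,0,0,-0.96,0.6],[0,0,0,0,0,0,0.6],[0,0,0,0,0,0,0.6]])

```text
time: 22.2
tool_pos: [515.9, 421.5, 88.1]
tcp_rot: [180.0, 0.0, 154.9]
ft_force: [-0.3, 0.1, -0.0]
finger_gap: 51.0
grip_force: 0.0
```

Run:
```python
from h import *
im,C=shot("wrist","w6.png");s=sense();print(s["tool_pos"],s["tcp_rot"],s["ft_force"])
for q in soaps(im,C): print(q)
t,Ct=shot("top","t2.png")
print([(plane(Ct,b[0],22)[:2].round(1),b[0],b[2][2]) for b in blobs(t,"green")+blobs(t,"cream",(280,200,420,290))])
```

```text
[515.92770725 421.27345835  87.94659063] [1.79981672e+02 3.12792814e-02 1.54885053e+02] [-0.31270929 -0.47850742  0.66844969]
('green', 515.6, 422.3, 30.0, 56.6, -25.1)
[(array([545.4,  21.6]), (np.float64(331.4), np.float64(241.9)), 14.03624439239502), (array([558.9,  97.9]), (np.float64(304.9), np.float64(237.2)), 14.03624439239502)]
```

Request:
apply_moves(deltas=[[0,0,0.9,0,0,0,0.6],[0,0,0.8,0,0,0,0.6],[0,0,0.5,0,0,0,0.6],[0,0,0.2,0,0,0,0.6],[0,0,0,0,0,0,0.6],[0,0,0,0,0,0,0.6]])

```text
time: 23.05
tool_pos: [516.2, 422.3, 16.4]
tcp_rot: [179.9, 0.1, 155.0]
ft_force: [0.8, 0.8, -0.2]
finger_gap: 51.3
grip_force: 0.0
```

Request:
apply_moves(deltas=[[0,0,0.04,0,0,0,0.6],[0,0,0,0,0,0,0.1],[0,0,0,0,0,0,0.1],[0,0,0,0,0,0,0.1],[0,0,0,0,0,0,0.1]])

```text
time: 23.68
tool_pos: [515.8, 422.1, 14.4]
tcp_rot: [180.0, 0.0, 155.0]
ft_force: [-0.6, -0.7, 3.6]
finger_gap: 29.1
grip_force: 25.6
```

Request:
apply_moves(deltas=[[0,0,-0.3,0,0,0,0.1],[0,0,-0.8,0,0,0,0.1],[0,0,-1,0,0,0,0.1],[0,0,-1,0,0,0,0.1],[0,0,-1,0,0,0,0.1]])

```text
time: 24.3
tool_pos: [515.3, 421.7, 138.1]
tcp_rot: [-180.0, -0.0, 155.0]
ft_force: [-0.4, 0.8, -0.1]
finger_gap: 29.0
grip_force: 25.2
```

Run:
```python
from h import *
f=plan(511.5,67.2,120,75.8,.1)
```

```text
[[-0.27,-0.6,0.03,0,0,0.96,0.1],[-0.32,-0.57,0.04,0,0,0.96,0.1],[-0.36,-0.55,0.03,0,0,0.96,0.1],[-0.4,-0.52,0.03,0,0,0.96,0.1],[-0.44,-0.49,0.04,0,0,0.96,0.1],[-0.47,-0.45,0.03,0,0,0.96,0.1],[-0.51,-0.42,0.04,0,0,0.96,0.1],[-0.54,-0.37,0.03,0,0,0.96,0.1]]
[[-0.57,-0.33,0.03,0,0,0.96,0.1],[-0.59,-0.29,0.04,0,0,0.96,0.1],[-0.61,-0.24,0.03,0,0,0.96,0.1],[-0.63,-0.2,0.03,0,0,0.96,0.1],[-0.64,-0.14,0.04,0,0,0.96,0.1],[-0.65,-0.1,0.03,0,0,0.96,0.1],[-0.65,-0.05,0.03,0,0,0.96,0.1],[-0.66,0.01,0.04,0,0,0.96,0.1]]
[[-0.65,0.05,0.03,0,0,0.96,0.1],[-0.65,0.11,0.03,0,0,0.95,0.1]]
```

Request:
apply_moves(deltas=[[-0.27,-0.6,0.03,0,0,0.96,0.1],[-0.32,-0.57,0.04,0,0,0.96,0.1],[-0.36,-0.55,0.03,0,0,0.96,0.1],[-0.4,-0.52,0.03,0,0,0.96,0.1],[-0.44,-0.49,0.04,0,0,0.96,0.1],[-0.47,-0.45,0.03,0,0,0.96,0.1],[-0.51,-0.42,0.04,0,0,0.96,0.1],[-0.54,-0.37,0.03,0,0,0.96,0.1]])

```text
time: 25.3
tool_pos: [513.6, 263.6, 129.1]
tcp_rot: [-180.0, -0.0, 119.6]
ft_force: [1.2, -0.7, -0.0]
finger_gap: 29.2
grip_force: 25.2
```

Request:
apply_moves(deltas=[[-0.57,-0.33,0.03,0,0,0.96,0.1],[-0.59,-0.29,0.04,0,0,0.96,0.1],[-0.61,-0.24,0.03,0,0,0.96,0.1],[-0.63,-0.2,0.03,0,0,0.96,0.1],[-0.64,-0.14,0.04,0,0,0.96,0.1],[-0.65,-0.1,0.03,0,0,0.96,0.1],[-0.65,-0.05,0.03,0,0,0.96,0.1],[-0.66,0.01,0.04,0,0,0.96,0.1]])

```text
time: 26.3
tool_pos: [512.1, 106.0, 121.1]
tcp_rot: [180.0, 0.0, 84.4]
ft_force: [1.2, -0.1, -0.5]
finger_gap: 28.8
grip_force: 25.2
```

Request:
apply_moves(deltas=[[-0.65,0.05,0.03,0,0,0.96,0.1],[-0.65,0.11,0.03,0,0,0.96,0.1],[0,0,0,0,0,0,0.1],[0,0,0.8,0,0,0,0.1],[0,0,0.8,0,0,0,0.1],[0,0,0.6,0,0,0,0.1],[0,0,0.2,0,0,0,0.1],[0,0,0,0,0,0,0.1]])

```text
time: 27.3
tool_pos: [511.7, 67.5, 47.0]
tcp_rot: [-180.0, 0.0, 75.8]
ft_force: [-0.9, -0.1, -0.2]
finger_gap: 29.0
grip_force: 25.2
```

Run:
```python
from h import *
im,C=shot("wrist","w7.png");print(sense()["tool_pos"])
```

```text
[512.20889108  67.45839118  47.5601082 ]
```

View pics/w7.png

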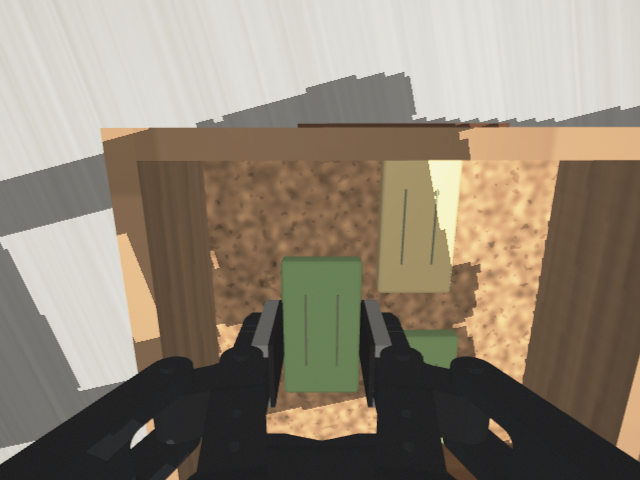

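The held slice at (321,325) is clear of the cream one (420,225) and the first green (430,345). The finger passes between them, so I'll lower it.

Request:
apply_moves(deltas=[[0,0,0.25,0,0,0,0.1],[0,0,0.15,0,0,0,0.1],[0,0,0.08,0,0,0,0.1],[0,0,0,0,0,0,0.1]])

```text
time: 27.85
tool_pos: [513.7, 67.1, 33.5]
tcp_rot: [179.8, -0.0, 75.8]
ft_force: [7.2, -1.6, -0.6]
finger_gap: 29.3
grip_force: 28.7
```

Request:
apply_moves(deltas=[[0,0.06,0.02,0,0,0,0.1],[0,0,0,0,0,0,0.1],[0,0,0,0,0,0,0.38],[0,0,0,0,0,0,0.38],[0,0,-0.1,0,0,0,0.38],[0,0,-0.5,0,0,0,0.38],[0,0,-1,0,0,0,0.38],[0,0,-1,0,0,0,0.38]])

```text
time: 28.85
tool_pos: [512.4, 67.0, 110.4]
tcp_rot: [-179.9, 0.0, 75.8]
ft_force: [0.2, -0.3, -1.1]
finger_gap: 32.4
grip_force: 0.0
```

Request:
apply_moves(deltas=[[0,0,-1,0,0,0,0.6],[-0.9,-0.6,-1,0,0,0,0.6],[-0.9,-0.6,-1,0,0,0,0.6],[-0.9,-0.6,-0.7,0,0,0,0.6],[-0.9,-0.6,-0.5,0,0,0,0.6],[0,0,0,0,0,0,0.6]])

```text
time: 29.6
tool_pos: [416.5, -21.0, 237.5]
tcp_rot: [179.9, 0.0, 75.7]
ft_force: [0.1, 0.1, -0.3]
finger_gap: 51.0
grip_force: 0.0
```

Run:
```python
from h import *
im,C=shot("wrist","w8.png");s=sense();print(s["time"],s["tool_pos"],s["tcp_rot"],s["ft_force"])
for q in soaps(im,C,26): print(q)
```

```text
29.65 [416.91272829 -20.36447151 236.57324081] [ 1.79937441e+02 -2.24382001e-02  7.56968960e+01] [0.32752301 0.28480721 0.35013632]
('green', 544.1, 19.0, 30.9, 55.4, 76.3)
('green', 513.4, 66.5, 30.2, 55.6, 75.8)
('cream', 558.0, 91.7, 30.5, 52.1, 80.1)
```

View pics/w8.png

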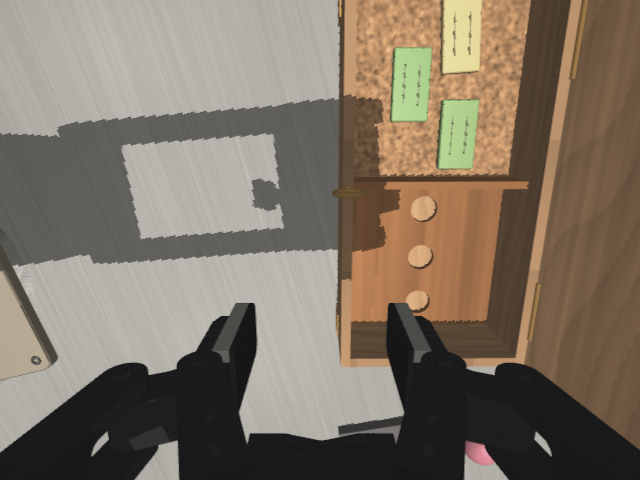

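All three slices lie flat, side by side on the cork: (411,85), (461,35) and (458,135). Seats are at (423,208), (420,256) and (417,300), and the eye at (350,193). Next, the balls.

Run:
```python
from h import *
f=plan(400,-289,200,-4,.75)
```

```text
[[-0.49,0.09,0.07,0,0,0.97,0.75],[-0.48,0.13,0.07,0,0,0.96,0.75],[-0.47,0.17,0.06,0,0,0.97,0.75],[-0.46,0.2,0.07,0,0,0.96,0.75],[-0.43,0.24,0.07,0,0,0.97,0.75],[-0.42,0.27,0.07,0,0,0.97,0.75],[-0.4,0.3,0.06,0,0,0.96,0.75],[-0.37,0.33,0.07,0,0,0.97,0.75]]
[[-0.35,0.36,0.07,0,0,0.96,0.75],[-0.31,0.39,0.07,0,0,0.97,0.75],[-0.29,0.41,0.07,0,0,0.97,0.75],[-0.25,0.42,0.06,0,0,0.96,0.75],[-0.22,0.45,0.07,0,0,0.97,0.75],[-0.19,0.47,0.07,0,0,0.96,0.75],[-0.15,0.47,0.07,0,0,0.97,0.75],[-0.11,0.49,0.06,0,0,0.97,0.75]]
[[-0.07,0.49,0.07,0,0,0.96,0.75],[-0.04,0.5,0.07,0,0,0.97,0.75]]
```

Request:
apply_moves(deltas=[[-0.49,0.09,0.07,0,0,0.97,0.75],[-0.48,0.13,0.07,0,0,0.96,0.75],[-0.47,0.17,0.06,0,0,0.97,0.75],[-0.46,0.2,0.07,0,0,0.96,0.75],[-0.43,0.24,0.07,0,0,0.97,0.75],[-0.42,0.27,0.07,0,0,0.97,0.75],[-0.4,0.3,0.06,0,0,0.96,0.75],[-0.37,0.33,0.07,0,0,0.97,0.75]])

```text
time: 30.65
tool_pos: [409.8, -139.0, 218.6]
tcp_rot: [-179.9, 0.0, 40.2]
ft_force: [-0.4, -0.5, 0.7]
finger_gap: 64.1
grip_force: 0.0
```

Request:
apply_moves(deltas=[[-0.35,0.36,0.07,0,0,0.96,0.75],[-0.31,0.39,0.07,0,0,0.97,0.75],[-0.29,0.41,0.07,0,0,0.97,0.75],[-0.25,0.42,0.06,0,0,0.96,0.75],[-0.22,0.45,0.07,0,0,0.97,0.75],[-0.19,0.47,0.07,0,0,0.96,0.75],[-0.15,0.47,0.07,0,0,0.97,0.75],[-0.11,0.49,0.06,0,0,0.97,0.75]])

```text
time: 31.65
tool_pos: [402.6, -258.5, 202.2]
tcp_rot: [-179.9, 0.1, 4.8]
ft_force: [1.2, 0.2, -0.1]
finger_gap: 64.4
grip_force: 0.0
```

Request:
apply_moves(deltas=[[-0.07,0.49,0.07,0,0,0.96,0.75],[-0.04,0.5,0.07,0,0,0.97,0.75],[0,0,0,0,0,0,0.75],[0,0,0,0,0,0,0.75]])

```text
time: 32.15
tool_pos: [400.7, -288.0, 198.7]
tcp_rot: [-179.9, 0.1, -3.8]
ft_force: [-0.4, 0.6, -0.7]
finger_gap: 64.1
grip_force: 0.0
```

```bash
cat >> h.py <<'E'
def balls(im,C,z=28,dbg=False):
    h=cv2.cvtColor(im,cv2.COLOR_BGR2HSV); out=[]
    for nm,lo,hi in(("pink",(165,40,90),(179,190,255)),("lilac",(118,30,60),(150,255,255)),("peach",(8,70,90),(22,255,255))):
        m=cv2.morphologyEx(cv2.inRange(h,lo,hi),cv2.MORPH_OPEN,np.ones((5,5)))
        for c in cv2.findContours(m,cv2.RETR_EXTERNAL,cv2.CHAIN_APPROX_NONE)[0]:
            if cv2.contourArea(c)<700: continue
            (u,v),r=cv2.minEnclosingCircle(c)
            if cv2.contourArea(c)/(np.pi*r*r)<.8: continue
            out.append((nm,round(u,1),round(v,1),round(r,1),plane(C,(u,v),z).round(1).tolist()))
    return out
E
python3 - <<'E'
from h import *
im,C=shot("wrist","w9.png");s=sense();print(s["time"],s["tool_pos"],s["tcp_rot"],s["ft_force"])
for q in balls(im,C): print(q)
# peg
h=cv2.cvtColor(im,cv2.COLOR_BGR2HSV)
p=proj(C,(498,-422,5)).astype(int);print(p)
if 0<=p[0]<640 and 0<=p[1]<480: print(h[p[1],p[0]])
E
```

```text
32.2 [ 400.71056825 -288.02062932  198.95630336] [-1.79948094e+02  3.68847762e-02 -3.81924438e+00] [-0.31173397  0.16181262  0.923377  ]
('pink', 324.1, 59.0, 31.6, [521.2, -297.8, 28.0])
('lilac', 323.8, 145.8, 27.6, [462.6, -293.8, 28.0])
('peach', 323.4, 222.8, 25.3, [404.3, -289.7, 28.0])
[487  85]
[ 11 129  79]
```

View pics/w9.png

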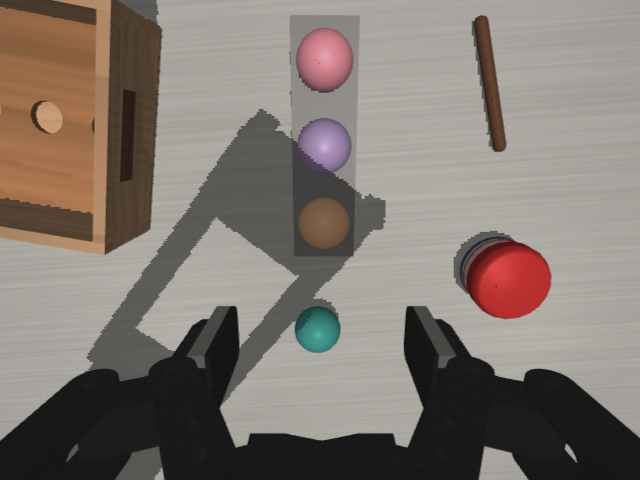

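In this view the balls are at (324,60), (324,146) and (324,223) in the tray, with the turquoise decoy outside it at (317,330). The peg runs from (482,18) to (499,148), and there's a jar at (510,280). I'll take the pink ball first.

Run:
```python
from h import *
f=plan(521.2,-297.8,80,-4,.75)
```

```text
[[0.81,0.01,0.79,0,0,0.01,0.75],[0.8,0.01,0.8,0,0,0.01,0.75],[0.81,0.01,0.79,0,0,0,0.75],[0.8,0.01,0.79,0,0,0.01,0.75],[0.81,0.01,0.8,0,0,0.01,0.75]]
```

Request:
apply_moves(deltas=[[0.81,0.01,0.4,0,0,0,0.75],[0.8,0.01,0.4,0,0,0,0.75],[0.81,0.01,0.5,0,0,0,0.75],[0.8,0.01,0.8,0,0,0,0.75],[0.81,0.01,0.8,0,0,0,0.75],[0,0,1,0,0,0,0.75],[0,0,0.8,0,0,0,0.75],[0,0,0.5,0,0,0,0.75]], grip_force=20)

```text
time: 33.2
tool_pos: [520.7, -297.5, 41.9]
tcp_rot: [-179.9, 0.1, -3.8]
ft_force: [-0.2, -0.7, 0.7]
finger_gap: 64.0
grip_force: 0.0
```

Request:
apply_moves(deltas=[[0,0,0.2,0,0,0,0.75],[0,0,0,0,0,0,0.75],[0,0,0,0,0,0,0.75]])

```text
time: 33.58
tool_pos: [521.8, -299.2, 38.7]
tcp_rot: [179.9, -0.1, -3.9]
ft_force: [0.3, 0.0, 0.1]
finger_gap: 63.8
grip_force: 0.0
```

Run:
```python
from h import *
im,C=shot("wrist");s=sense();print(s["time"],s["tool_pos"],s["tcp_rot"],s["ft_force"])
for q in balls(im,C): print(q)
```

```text
33.625 [ 521.77394092 -299.2014244    38.67533621] [ 1.79940942e+02 -9.93244272e-02 -3.93242486e+00] [-0.58087775  0.05339123  0.4803849 ]
('pink', 318.0, 329.0, 51.6, [518.9, -297.6, 28.0])
```

Request:
apply_moves(deltas=[[-0.04,-0.04,0.2,0,0,0,0.75],[0,0,0.1,0,0,0,0.75],[0,0,0,0,0,0,0.35],[0,0,0,0,0,0,0.35],[0,0,0,0,0,0,0.35],[0,0,0,0,0,0,0.35]])

```text
time: 34.38
tool_pos: [520.0, -297.5, 28.5]
tcp_rot: [180.0, -0.0, -3.9]
ft_force: [-0.2, -1.1, -0.6]
finger_gap: 38.5
grip_force: 20.1
```

Request:
apply_moves(deltas=[[0,0,-0.2,0,0,0,0.35],[0,0,-0.6,0,0,0,0.35],[0,0,-1,0,0,0,0.35],[0,0,-1,0,0,0,0.35],[0,0,-1,0,0,0,0.35],[0,0,-0.5,0,0,0,0.35]])

```text
time: 35.12
tool_pos: [521.2, -298.1, 161.1]
tcp_rot: [179.9, -0.2, -3.9]
ft_force: [-0.2, 0.3, -0.5]
finger_gap: 38.4
grip_force: 20.2
```

Run:
```python
from h import *
f=plan(507.2,-37.8,130,75.8,.35)
```

```text
[[-0.06,-0.48,0.06,0,0,-0.97,0.35],[-0.02,-0.48,0.06,0,0,-0.96,0.35],[0.02,-0.48,0.05,0,0,-0.97,0.35],[0.05,-0.48,0.06,0,0,-0.97,0.35],[0.09,-0.48,0.06,0,0,-0.96,0.35],[0.13,-0.46,0.06,0,0,-0.97,0.35],[0.16,-0.46,0.05,0,0,-0.96,0.35],[0.19,-0.44,0.06,0,0,-0.97,0.35]]
[[0.23,-0.43,0.06,0,0,-0.97,0.35],[0.27,-0.4,0.06,0,0,-0.96,0.35],[0.29,-0.39,0.05,0,0,-0.97,0.35],[0.32,-0.36,0.06,0,0,-0.97,0.35],[0.35,-0.33,0.06,0,0,-0.96,0.35],[0.37,-0.31,0.06,0,0,-0.97,0.35],[0.39,-0.27,0.05,0,0,-0.96,0.35],[0.42,-0.25,0.06,0,0,-0.97,0.35]]
[[0.43,-0.21,0.06,0,0,-0.97,0.35],[0.45,-0.18,0.06,0,0,-0.96,0.35]]
```

Request:
apply_moves(deltas=[[-0.06,-0.48,0.06,0,0,-0.97,0.35],[-0.02,-0.48,0.06,0,0,-0.96,0.35],[0.02,-0.48,0.05,0,0,-0.97,0.35],[0.05,-0.48,0.06,0,0,-0.97,0.35],[0.09,-0.48,0.06,0,0,-0.96,0.35],[0.13,-0.46,0.06,0,0,-0.97,0.35],[0.16,-0.46,0.05,0,0,-0.96,0.35],[0.19,-0.44,0.06,0,0,-0.97,0.35]])

```text
time: 36.12
tool_pos: [513.4, -181.2, 143.6]
tcp_rot: [-180.0, 0.0, 31.6]
ft_force: [0.1, 0.9, -1.2]
finger_gap: 38.6
grip_force: 20.2
```

Request:
apply_moves(deltas=[[0.23,-0.43,0.06,0,0,-0.97,0.35],[0.27,-0.4,0.06,0,0,-0.96,0.35],[0.29,-0.39,0.05,0,0,-0.97,0.35],[0.32,-0.36,0.06,0,0,-0.97,0.35],[0.35,-0.33,0.06,0,0,-0.96,0.35],[0.37,-0.31,0.06,0,0,-0.97,0.35],[0.39,-0.27,0.05,0,0,-0.96,0.35],[0.42,-0.25,0.06,0,0,-0.97,0.35]])

```text
time: 37.12
tool_pos: [507.3, -65.5, 129.9]
tcp_rot: [-180.0, 0.0, 67.1]
ft_force: [0.4, -0.2, -1.0]
finger_gap: 38.7
grip_force: 20.2
```

Request:
apply_moves(deltas=[[0.43,-0.21,0.06,0,0,-0.97,0.35],[0.45,-0.18,0.06,0,0,-0.96,0.35],[0,0,0,0,0,0,0.35],[0,0,0.9,0,0,0,0.35],[0,0,0.8,0,0,0,0.35],[0,0,0.5,0,0,0,0.35],[0,0,0,0,0,0,0.35],[0,0,0,0,0,0,0.35]])

```text
time: 38.12
tool_pos: [506.6, -37.4, 61.1]
tcp_rot: [179.9, -0.0, 75.7]
ft_force: [-0.3, -0.5, 0.6]
finger_gap: 38.6
grip_force: 20.2
```

Run:
```python
from h import *
im,C=shot("wrist");s=sense();print(s["time"],s["tool_pos"],s["tcp_rot"],s["ft_force"])
print(balls(im,C,s["tool_pos"][2]))
```

```text
38.175 [506.87016751 -37.42926464  61.37936368] [ 1.79895260e+02 -5.33943554e-03  7.57540048e+01] [0.18155605 0.14732957 0.56384532]
[('pink', 321.1, 336.8, 55.3, [506.6, -37.6, 61.4])]
```

Request:
apply_moves(deltas=[[0,0,0.4,0,0,0,0.35],[0,0,0.3,0,0,0,0.35],[0,0,0.15,0,0,0,0.35],[0,0,0.08,0,0,0,0.35],[0,0,0.05,0,0,0,0.35],[0,0,0.03,0,0,0,0.35],[0,0,0,0,0,0,0.35],[0,0,0,0,0,0,0.35]])

```text
time: 39.17
tool_pos: [506.2, -37.2, 30.2]
tcp_rot: [180.0, -0.0, 75.8]
ft_force: [0.5, 0.4, 0.7]
finger_gap: 39.0
grip_force: 20.3
```

Request:
apply_moves(deltas=[[0,0,0.02,0,0,0,0.35],[0,0,0.02,0,0,0,0.35],[0,0,0.01,0,0,0,0.35],[0,0,0,0,0,0,0.35]])

```text
time: 39.67
tool_pos: [506.7, -37.4, 29.3]
tcp_rot: [179.9, 0.0, 75.8]
ft_force: [-2.0, -1.1, 7.5]
finger_gap: 38.6
grip_force: 20.7
```

Contact felt (7.5 N), so it's seated. Releasing.

Request:
apply_moves(deltas=[[0,0,0,0,0,0,0.5],[0,0,0,0,0,0,0.6],[0,0,0,0,0,0,0.6],[0,0,-0.4,0,0,0,0.6],[0,0,-1,0,0,0,0.6],[0,0,-1,0,0,0,0.6],[0,0,-1,0,0,0,0.6]])

```text
time: 40.55
tool_pos: [506.0, -37.1, 132.2]
tcp_rot: [180.0, -0.0, 75.8]
ft_force: [-0.3, 0.3, -1.0]
finger_gap: 51.2
grip_force: 0.0
```

Run:
```python
from h import *
im,C=shot("wrist");print(sense()["ft_force"],balls(im,C,28))
f=plan(462,-293.5,110,-4,.75)
```

```text
[2.08687348 1.1014343  3.12611211] [('pink', 326.5, 256.4, 31.7, [508.7, -40.2, 28.0])]
[[-0.48,0.03,0.05,0,0,0.97,0.75],[-0.48,0.07,0.05,0,0,0.96,0.75],[-0.47,0.11,0.05,0,0,0.97,0.75],[-0.46,0.14,0.05,0,0,0.97,0.75],[-0.44,0.18,0.05,0,0,0.96,0.75],[-0.44,0.21,0.05,0,0,0.97,0.75],[-0.41,0.25,0.05,0,0,0.97,0.75],[-0.4,0.27,0.05,0,0,0.97,0.75]]
[[-0.37,0.31,0.05,0,0,0.96,0.75],[-0.35,0.33,0.05,0,0,0.97,0.75],[-0.32,0.36,0.05,0,0,0.97,0.75],[-0.29,0.38,0.05,0,0,0.96,0.75],[-0.26,0.41,0.05,0,0,0.97,0.75],[-0.23,0.42,0.05,0,0,0.97,0.75],[-0.2,0.44,0.05,0,0,0.96,0.75],[-0.16,0.46,0.04,0,0,0.97,0.75]]
[[-0.13,0.46,0.05,0,0,0.97,0.75],[-0.08,0.47,0.05,0,0,0.97,0.75]]
```

Request:
apply_moves(deltas=[[-0.48,0.03,0.05,0,0,0.97,0.75],[-0.48,0.07,0.05,0,0,0.96,0.75],[-0.47,0.11,0.05,0,0,0.97,0.75],[-0.46,0.14,0.05,0,0,0.97,0.75],[-0.44,0.18,0.05,0,0,0.96,0.75],[-0.44,0.21,0.05,0,0,0.97,0.75],[-0.41,0.25,0.05,0,0,0.97,0.75],[-0.4,0.27,0.05,0,0,0.97,0.75]])

```text
time: 41.6
tool_pos: [485.3, -151.4, 119.1]
tcp_rot: [180.0, -0.0, 40.2]
ft_force: [-0.2, -1.7, 0.9]
finger_gap: 63.9
grip_force: 0.0
```

Request:
apply_moves(deltas=[[-0.37,0.31,0.05,0,0,0.96,0.75],[-0.35,0.33,0.05,0,0,0.97,0.75],[-0.32,0.36,0.05,0,0,0.97,0.75],[-0.29,0.38,0.05,0,0,0.96,0.75],[-0.26,0.41,0.05,0,0,0.97,0.75],[-0.23,0.42,0.05,0,0,0.97,0.75],[-0.2,0.44,0.05,0,0,0.96,0.75],[-0.16,0.46,0.04,0,0,0.97,0.75]])

```text
time: 42.6
tool_pos: [464.6, -265.3, 107.3]
tcp_rot: [180.0, -0.0, 4.7]
ft_force: [1.1, -0.6, 0.2]
finger_gap: 64.2
grip_force: 0.0
```

Request:
apply_moves(deltas=[[-0.13,0.46,0.05,0,0,0.97,0.75],[-0.08,0.47,0.05,0,0,0.97,0.75],[0,0,0,0,0,0,0.75],[0,0,0.9,0,0,0,0.75],[0,0,0.8,0,0,0,0.75],[0,0,0.6,0,0,0,0.75],[0,0,0.1,0,0,0,0.75],[0,0,0,0,0,0,0.75]])

```text
time: 43.6
tool_pos: [460.0, -293.1, 32.2]
tcp_rot: [180.0, -0.0, -4.0]
ft_force: [-0.3, 0.2, 0.6]
finger_gap: 63.7
grip_force: 0.0
```

Run:
```python
from h import *
im,C=shot("wrist");s=sense();print(s["time"],s["tool_pos"],s["tcp_rot"],s["ft_force"])
print(balls(im,C,28))
```

```text
43.65 [ 460.22711014 -293.34624319   32.64100006] [ 1.79958315e+02 -6.26454571e-02 -3.99985287e+00] [-0.06208308 -0.62282025  0.34986957]
[('lilac', 322.8, 327.2, 54.5, [461.2, -293.6, 28.0])]
```

Request:
apply_moves(deltas=[[0.04,0,0.1,0,0,0,0.75],[0,0,0,0,0,0,0.75],[0,0,0,0,0,0,0.35],[0,0,0,0,0,0,0.35],[0,0,0,0,0,0,0.35],[0,0,0,0,0,0,0.35]])

```text
time: 44.4
tool_pos: [460.9, -293.3, 28.9]
tcp_rot: [180.0, -0.0, -4.0]
ft_force: [-0.7, -0.3, 2.4]
finger_gap: 38.7
grip_force: 20.0
```

Request:
apply_moves(deltas=[[0,0,-0.2,0,0,0,0.35],[0,0,-0.6,0,0,0,0.35],[0,0,-1,0,0,0,0.35],[0,0,-1,0,0,0,0.35],[0,0,-0.6,0,0,0,0.35]])

```text
time: 45.02
tool_pos: [461.7, -293.7, 133.7]
tcp_rot: [179.9, -0.2, -4.0]
ft_force: [0.6, -0.1, 0.0]
finger_gap: 38.4
grip_force: 20.2
```

Run:
```python
from h import *
f=plan(496.3,-81.7,130,75.8,.35)
```

```text
[[0.04,-0.4,0.01,0,0,-0.97,0.35],[0.06,-0.39,0,0,0,-0.96,0.35],[0.1,-0.38,0.01,0,0,-0.97,0.35],[0.13,-0.38,0.01,0,0,-0.97,0.35],[0.15,-0.37,0,0,0,-0.97,0.35],[0.19,-0.35,0.01,0,0,-0.96,0.35],[0.2,-0.34,0.01,0,0,-0.97,0.35],[0.24,-0.32,0.01,0,0,-0.97,0.35]]
[[0.26,-0.3,0,0,0,-0.97,0.35],[0.28,-0.28,0.01,0,0,-0.96,0.35],[0.3,-0.26,0.01,0,0,-0.97,0.35],[0.33,-0.23,0,0,0,-0.97,0.35],[0.34,-0.21,0.01,0,0,-0.97,0.35],[0.35,-0.18,0.01,0,0,-0.96,0.35],[0.37,-0.16,0,0,0,-0.97,0.35],[0.37,-0.12,0.01,0,0,-0.97,0.35]]
[[0.39,-0.09,0.01,0,0,-0.97,0.35],[0.39,-0.07,0,0,0,-0.96,0.35]]
```

Request:
apply_moves(deltas=[[0.04,-0.4,0.01,0,0,-0.97,0.35],[0.06,-0.39,0,0,0,-0.96,0.35],[0.1,-0.38,0.01,0,0,-0.97,0.35],[0.13,-0.38,0.01,0,0,-0.97,0.35],[0.15,-0.37,0,0,0,-0.97,0.35],[0.19,-0.35,0.01,0,0,-0.96,0.35],[0.2,-0.34,0.01,0,0,-0.97,0.35],[0.24,-0.32,0.01,0,0,-0.97,0.35]])

```text
time: 46.02
tool_pos: [476.1, -198.3, 129.1]
tcp_rot: [-180.0, 0.0, 31.6]
ft_force: [-0.1, -0.8, -0.2]
finger_gap: 39.0
grip_force: 20.2
```

Request:
apply_moves(deltas=[[0.26,-0.3,0,0,0,-0.97,0.35],[0.28,-0.28,0.01,0,0,-0.96,0.35],[0.3,-0.26,0.01,0,0,-0.97,0.35],[0.33,-0.23,0,0,0,-0.97,0.35],[0.34,-0.21,0.01,0,0,-0.97,0.35],[0.35,-0.18,0.01,0,0,-0.96,0.35],[0.37,-0.16,0,0,0,-0.97,0.35],[0.37,-0.12,0.01,0,0,-0.97,0.35]])

```text
time: 47.02
tool_pos: [491.4, -104.2, 127.7]
tcp_rot: [-180.0, -0.0, 67.1]
ft_force: [0.1, -0.4, -0.6]
finger_gap: 38.6
grip_force: 20.2
```

Request:
apply_moves(deltas=[[0.39,-0.09,0.01,0,0,-0.97,0.35],[0.39,-0.07,0,0,0,-0.96,0.35],[0,0,0,0,0,0,0.35],[0,0,0.9,0,0,0,0.35],[0,0,0.8,0,0,0,0.35],[0,0,0.5,0,0,0,0.35],[0,0,0,0,0,0,0.35],[0,0,0,0,0,0,0.35]])

```text
time: 48.02
tool_pos: [496.0, -81.5, 62.0]
tcp_rot: [179.9, 0.0, 75.7]
ft_force: [0.7, 1.0, -0.7]
finger_gap: 38.6
grip_force: 20.2
```

Run:
```python
from h import *
im,C=shot("wrist","w10.png");s=sense();print(s["time"],s["tool_pos"],s["tcp_rot"],s["ft_force"])
print([b for b in balls(im,C,s["tool_pos"][2]) if b[0]=="lilac"],[b for b in balls(im,C,28) if b[0]=="pink"])
```

```text
48.075 [496.21180485 -81.51501581  62.26153512] [1.79897469e+02 3.07869488e-03 7.57581107e+01] [ 0.1579935  -0.89139769 -0.11346618]
[('lilac', 321.1, 333.5, 55.3, [496.2, -80.4, 62.3])] [('pink', 326.2, 202.3, 47.9, [508.9, -39.4, 28.0])]
```

Request:
apply_moves(deltas=[[-0.03,0.02,0.4,0,0,0,0.35],[0,0,0.3,0,0,0,0.35],[0,0,0.16,0,0,0,0.35],[0,0,0.1,0,0,0,0.35],[0,0,0.05,0,0,0,0.35],[0,0,0.03,0,0,0,0.35],[0,0,0.02,0,0,0,0.35],[0,0,0,0,0,0,0.35]])

```text
time: 49.08
tool_pos: [496.1, -82.6, 30.2]
tcp_rot: [180.0, 0.0, 75.8]
ft_force: [-2.2, -0.6, 6.6]
finger_gap: 38.7
grip_force: 20.7
```

Request:
apply_moves(deltas=[[0,0,0.01,0,0,0,0.35],[0,0,0,0,0,0,0.35],[0,0,0,0,0,0,0.35]])

```text
time: 49.45
tool_pos: [496.2, -82.7, 30.1]
tcp_rot: [179.9, 0.0, 75.8]
ft_force: [-5.0, -1.5, 9.0]
finger_gap: 38.7
grip_force: 20.8
```

Request:
apply_moves(deltas=[[0,0,0,0,0,0,0.5],[0,0,0,0,0,0,0.6],[0,0,0,0,0,0,0.6],[0,0,-0.4,0,0,0,0.6],[0,0,-1,0,0,0,0.6],[0,0,-1,0,0,0,0.6],[0,0,-1,0,0,0,0.6]])

```text
time: 50.32
tool_pos: [495.8, -82.2, 132.8]
tcp_rot: [180.0, 0.0, 75.8]
ft_force: [-0.0, -0.1, 0.3]
finger_gap: 51.7
grip_force: 0.0
```

Run:
```python
from h import *
f=plan(403.3,-289.4,110,-4,.75)
```

```text
[[-0.41,-0.07,0.04,0,0,0.97,0.75],[-0.42,-0.04,0.04,0,0,0.96,0.75],[-0.42,-0.01,0.05,0,0,0.97,0.75],[-0.42,0.03,0.04,0,0,0.97,0.75],[-0.42,0.06,0.04,0,0,0.96,0.75],[-0.41,0.08,0.04,0,0,0.97,0.75],[-0.4,0.13,0.05,0,0,0.97,0.75],[-0.39,0.15,0.04,0,0,0.97,0.75]]
[[-0.38,0.18,0.04,0,0,0.96,0.75],[-0.37,0.21,0.04,0,0,0.97,0.75],[-0.34,0.24,0.04,0,0,0.97,0.75],[-0.33,0.26,0.05,0,0,0.96,0.75],[-0.3,0.29,0.04,0,0,0.97,0.75],[-0.29,0.31,0.04,0,0,0.97,0.75],[-0.25,0.33,0.04,0,0,0.96,0.75],[-0.24,0.35,0.05,0,0,0.97,0.75]]
[[-0.2,0.37,0.04,0,0,0.97,0.75],[-0.17,0.38,0.04,0,0,0.96,0.75]]
```

Request:
apply_moves(deltas=[[-0.41,-0.07,0.04,0,0,0.97,0.75],[-0.42,-0.04,0.04,0,0,0.96,0.75],[-0.42,-0.01,0.05,0,0,0.97,0.75],[-0.42,0.03,0.04,0,0,0.97,0.75],[-0.42,0.06,0.04,0,0,0.96,0.75],[-0.41,0.08,0.04,0,0,0.97,0.75],[-0.4,0.13,0.05,0,0,0.97,0.75],[-0.39,0.15,0.04,0,0,0.97,0.75]])

```text
time: 51.32
tool_pos: [454.7, -174.7, 121.6]
tcp_rot: [180.0, -0.0, 40.2]
ft_force: [0.1, 0.2, -0.0]
finger_gap: 63.8
grip_force: 0.0
```

Request:
apply_moves(deltas=[[-0.38,0.18,0.04,0,0,0.96,0.75],[-0.37,0.21,0.04,0,0,0.97,0.75],[-0.34,0.24,0.04,0,0,0.97,0.75],[-0.33,0.26,0.05,0,0,0.96,0.75],[-0.3,0.29,0.04,0,0,0.97,0.75],[-0.29,0.31,0.04,0,0,0.97,0.75],[-0.25,0.33,0.04,0,0,0.96,0.75],[-0.24,0.35,0.05,0,0,0.97,0.75]])

```text
time: 52.32
tool_pos: [413.4, -266.8, 111.5]
tcp_rot: [180.0, -0.0, 4.7]
ft_force: [1.2, 0.5, -0.7]
finger_gap: 64.5
grip_force: 0.0
```

Request:
apply_moves(deltas=[[-0.2,0.37,0.04,0,0,0.97,0.75],[-0.17,0.38,0.04,0,0,0.96,0.75],[0,0,0,0,0,0,0.75],[0,0,0.9,0,0,0,0.75],[0,0,0.8,0,0,0,0.75],[0,0,0.6,0,0,0,0.75],[0,0,0.1,0,0,0,0.75],[0,0,0,0,0,0,0.75]])

```text
time: 53.32
tool_pos: [403.6, -289.3, 36.7]
tcp_rot: [180.0, -0.0, -3.9]
ft_force: [0.2, -1.1, 0.8]
finger_gap: 64.0
grip_force: 0.0
```

Run:
```python
from h import *
im,C=shot("wrist");s=sense();print(s["time"],s["tool_pos"],s["tcp_rot"],s["ft_force"])
print(balls(im,C,28))
```

```text
53.375 [ 403.8386757  -289.6110161    37.06505977] [ 1.79959389e+02 -5.39772261e-02 -3.95166590e+00] [ 0.9940762  -0.22651537 -0.53794993]
[('peach', 322.4, 325.2, 52.7, [403.4, -289.7, 28.0])]
```

Request:
apply_moves(deltas=[[0,0,0.2,0,0,0,0.75],[0,0,0.07,0,0,0,0.75],[0,0,0,0,0,0,0.75],[0,0,0,0,0,0,0.35],[0,0,0,0,0,0,0.35],[0,0,0,0,0,0,0.35],[0,0,0,0,0,0,0.35]])

```text
time: 54.25
tool_pos: [403.4, -289.4, 28.3]
tcp_rot: [180.0, -0.0, -4.0]
ft_force: [-1.4, -1.0, 1.4]
finger_gap: 39.0
grip_force: 20.0
```

Request:
apply_moves(deltas=[[0,0,-0.2,0,0,0,0.35],[0,0,-0.6,0,0,0,0.35],[0,0,-1,0,0,0,0.35],[0,0,-1,0,0,0,0.35],[0,0,-0.6,0,0,0,0.35]])

```text
time: 54.88
tool_pos: [404.1, -289.9, 133.1]
tcp_rot: [179.9, -0.2, -4.0]
ft_force: [-0.5, -0.8, -0.7]
finger_gap: 38.3
grip_force: 20.2
```

Run:
```python
from h import *
f=plan(485.3,-126.2,130,75.8,.35)
```

```text
[[0.13,-0.31,0.01,0,0,-0.97,0.35],[0.15,-0.3,0,0,0,-0.96,0.35],[0.18,-0.29,0.01,0,0,-0.97,0.35],[0.2,-0.28,0,0,0,-0.97,0.35],[0.21,-0.26,0.01,0,0,-0.96,0.35],[0.24,-0.24,0,0,0,-0.97,0.35],[0.26,-0.22,0.01,0,0,-0.97,0.35],[0.27,-0.2,0.01,0,0,-0.97,0.35]]
[[0.28,-0.18,0,0,0,-0.96,0.35],[0.3,-0.16,0.01,0,0,-0.97,0.35],[0.32,-0.13,0,0,0,-0.97,0.35],[0.32,-0.11,0.01,0,0,-0.96,0.35],[0.32,-0.09,0,0,0,-0.97,0.35],[0.34,-0.06,0.01,0,0,-0.97,0.35],[0.33,-0.03,0,0,0,-0.96,0.35],[0.34,-0.01,0.01,0,0,-0.97,0.35]]
[[0.34,0.02,0.01,0,0,-0.97,0.35],[0.33,0.05,0,0,0,-0.96,0.35]]
```

Request:
apply_moves(deltas=[[0.13,-0.31,0.01,0,0,-0.97,0.35],[0.15,-0.3,0,0,0,-0.96,0.35],[0.18,-0.29,0.01,0,0,-0.97,0.35],[0.2,-0.28,0,0,0,-0.97,0.35],[0.21,-0.26,0.01,0,0,-0.96,0.35],[0.24,-0.24,0,0,0,-0.97,0.35],[0.26,-0.22,0.01,0,0,-0.97,0.35],[0.27,-0.2,0.01,0,0,-0.97,0.35]])

```text
time: 55.88
tool_pos: [439.4, -216.1, 128.8]
tcp_rot: [-180.0, 0.0, 31.7]
ft_force: [0.3, 0.0, -0.9]
finger_gap: 38.3
grip_force: 20.2
```

Request:
apply_moves(deltas=[[0.28,-0.18,0,0,0,-0.96,0.35],[0.3,-0.16,0.01,0,0,-0.97,0.35],[0.32,-0.13,0,0,0,-0.97,0.35],[0.32,-0.11,0.01,0,0,-0.96,0.35],[0.32,-0.09,0,0,0,-0.97,0.35],[0.34,-0.06,0.01,0,0,-0.97,0.35],[0.33,-0.03,0,0,0,-0.96,0.35],[0.34,-0.01,0.01,0,0,-0.97,0.35]])

```text
time: 56.88
tool_pos: [475.3, -143.3, 127.7]
tcp_rot: [-180.0, -0.0, 67.1]
ft_force: [0.9, -0.2, -0.2]
finger_gap: 38.7
grip_force: 20.2
```

Request:
apply_moves(deltas=[[0.34,0.02,0.01,0,0,-0.97,0.35],[0.33,0.05,0,0,0,-0.96,0.35],[0,0,0,0,0,0,0.35],[0,0,0.9,0,0,0,0.35],[0,0,0.8,0,0,0,0.35],[0,0,0.5,0,0,0,0.35],[0,0,0,0,0,0,0.35],[0,0,0,0,0,0,0.35]])

```text
time: 57.88
tool_pos: [485.0, -126.0, 62.0]
tcp_rot: [179.9, 0.0, 75.8]
ft_force: [0.0, -0.0, 0.0]
finger_gap: 38.3
grip_force: 20.2
```

Run:
```python
from h import *
im,C=shot("wrist","w11.png");s=sense();print(s["time"],s["tool_pos"],s["tcp_rot"],s["ft_force"])
h=cv2.cvtColor(im,cv2.COLOR_BGR2HSV);print(h[320,320],h[340,330])
print([b for b in balls(im,C,s["tool_pos"][2]) if b[0]=="peach"],[b for b in balls(im,C,28) if b[0]!="peach"])
```

```text
57.925 [ 485.20675615 -126.04359708   62.23994332] [1.79901237e+02 1.13749639e-02 7.57566350e+01] [-0.58977401 -0.51475575 -0.60737108]
[ 14 107 174] [ 14 105 179]
[] [('pink', 326.0, 81.9, 56.0, [509.2, -38.3, 28.0]), ('lilac', 325.5, 202.6, 47.8, [497.6, -84.0, 28.0])]
```

Request:
apply_moves(deltas=[[-0.04,0.02,0.4,0,0,0,0.35],[0,0,0.3,0,0,0,0.35],[0,0,0.16,0,0,0,0.35],[0,0,0.1,0,0,0,0.35],[0,0,0.05,0,0,0,0.35],[0,0,0.03,0,0,0,0.35],[0,0,0.02,0,0,0,0.35],[0,0,0,0,0,0,0.35]])

```text
time: 58.92
tool_pos: [484.9, -127.1, 29.7]
tcp_rot: [180.0, 0.0, 75.8]
ft_force: [-1.9, -0.9, 2.9]
finger_gap: 38.0
grip_force: 20.4
```

Request:
apply_moves(deltas=[[0,0,0.02,0,0,0,0.35],[0,0,0.01,0,0,0,0.35],[0,0,0,0,0,0,0.35]])

```text
time: 59.3
tool_pos: [485.1, -127.4, 29.2]
tcp_rot: [179.9, 0.0, 75.8]
ft_force: [-2.5, -1.6, 7.2]
finger_gap: 38.7
grip_force: 20.7
```

Seated. I'll release, rise, and back off for a look at everything, including the eye and lid.

Request:
apply_moves(deltas=[[0,0,0,0,0,0,0.5],[0,0,0,0,0,0,0.6],[0,0,0,0,0,0,0.6],[0,0,-0.4,0,0,0,0.6],[0,0,-1,0,0,0,0.6],[0,0,-1,0,0,0,0.6],[-0.5,-0.7,-1,0,0,0,0.6],[-0.5,-0.7,-1,0,0,0,0.6]])

```text
time: 60.3
tool_pos: [436.2, -145.8, 162.2]
tcp_rot: [180.0, 0.0, 75.8]
ft_force: [0.5, -1.2, -0.1]
finger_gap: 51.1
grip_force: 0.0
```

Request:
apply_moves(deltas=[[0,-0.9,-1,0,0,0,0.3],[0,-0.9,-1,0,0,0,0],[0,0,-1,0,0,0,0],[0,0,-0.5,0,0,0,0],[0,0,0,0,0,0,0],[0,0,0,0,0,0,0]])

```text
time: 61.05
tool_pos: [383.9, -132.2, 264.1]
tcp_rot: [-179.9, -0.0, 75.8]
ft_force: [-0.7, 0.2, -0.3]
finger_gap: 0.2
grip_force: 0.0
```

Run:
```python
from h import *
im,C=shot("wrist","w12.png");s=sense();print(s["time"],s["tool_pos"],s["tcp_rot"],s["ft_force"])
print(balls(im,C,28),soaps(im,C,26))
```

```text
61.1 [ 383.79591307 -132.16008292  263.81270805] [-1.79850954e+02 -3.32550005e-02  7.57875370e+01] [-0.01082957  0.06705573 -0.03188932]
[('pink', 436.8, 72.3, 25.9, [509.4, -38.6, 28.0]), ('lilac', 432.3, 128.7, 23.4, [497.9, -83.5, 28.0])] [('green', 540.1, 0.9, 18.4, 31.5, -14.3)]
```

View pics/w12.png

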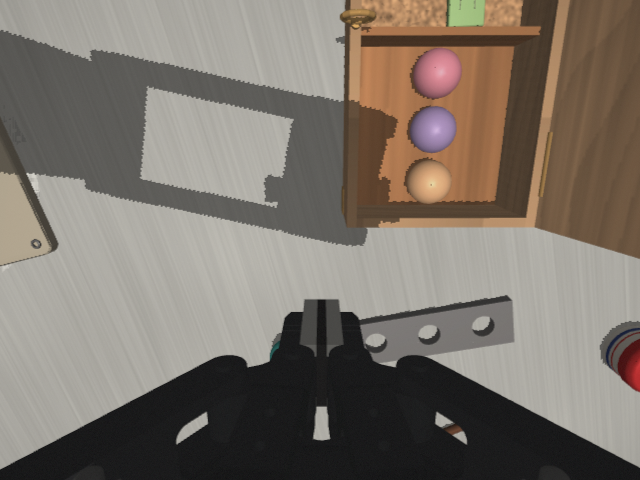

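All three balls are seated at (437,72), (432,129) and (428,182), the tray is empty, and the eye is at (357,17). Next I'll measure the lid and eye.

```bash
cat >> h.py <<'E'
O=np.array([513.5,-10.7]);XH=np.array([.9695,-.245]);YH=np.array([.245,.9695])
def H(p): d=np.array(p[:2])-O; return np.round([d@XH,d@YH],1)
def W(x,y): return np.round(O+x*XH+y*YH,1)
E
python3 - <<'E'
from h import *
Ct,Cs=cam("top"),cam("side")
X,e=tri(Ct,(354.8,199),Cs,(383,217.8));print("lid_front",X.round(1),round(e,1),H(X))
d=H(X)[0]-78;print("angle from x,z",np.degrees(np.arctan2(X[2]-74,-d)))
mk=lambda p,r:dict(tool_pos=np.array(p),tcp_rot=np.array(r))
P=[(mk((414.47,-35.76,274.37),(179.909,-.018,75.67)),"w3"),(mk((416.91,-20.36,236.57),(179.937,-.022,75.697)),"w8"),(mk((383.8,-132.16,263.81),(-179.851,-.033,75.788)),"w12")]
Cs_=[cam("wrist",p) for p,_ in P]
boxes=[(320,150,375,180),(325,180,380,205),(333,5,385,30)]
c=[]
for (p,n),b in zip(P,boxes):
    im=cv2.imread(f"pics/{n}.png");h=cv2.cvtColor(im,cv2.COLOR_BGR2HSV)
    m=cv2.inRange(h,(17,110,40),(30,255,255));k=np.zeros_like(m);k[b[1]:b[3],b[0]:b[2]]=255;m&=k
    ys,xs=np.where(m);c.append(((xs.min()+xs.max())/2,(ys.min()+ys.max())/2));print(n,len(xs),xs.min(),xs.max(),ys.min(),ys.max())
for i,j in((0,2),(1,2)):
    X,e=tri(Cs_[i],c[i],Cs_[j],c[j]);print("eye",X.round(1),round(e,1),H(X))
o=[cv2.resize(cv2.imread(f"pics/{n}.png")[b[1]:b[3],b[0]:b[2]],(420,190),interpolation=cv2.INTER_CUBIC) for (p,n),b in zip(P,boxes)]
t=cv2.resize(cv2.imread("pics/t2.png")[175:235,280:430],(380,190),interpolation=cv2.INTER_CUBIC);s=cv2.resize(cv2.imread("pics/side0.png")[170:350,340:420],(380,380),interpolation=cv2.INTER_CUBIC)
cv2.imwrite("pics/c12.png",np.hstack([np.vstack(o),np.vstack([t,s])]))
print("corner",W(-78,0),"hinge",W(78,0),"eye nominal",W(-74,0))
E
```

```text
lid_front [624.6 -38.7 223.1] 5.8 [1.146e+02 1.000e-01]
angle from x,z 103.78905818852552
w3 191 328 358 160 169
w8 302 333 366 185 198
w12 430 340 375 9 28
eye [443.8   5.8  85.5] 0.5 [-71.6  -1.1]
eye [444.3   5.4  86.5] 0.1 [-71.   -1.4]
corner [437.9   8.4] hinge [589.1 -29.8] eye nominal [441.8   7.4]
```

View pics/c12.png

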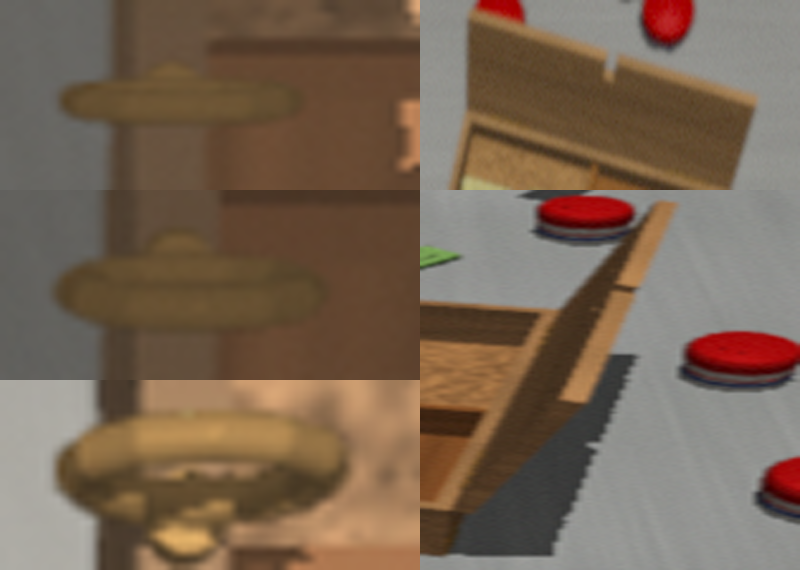

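The eye ring is centred near hamper x -72, y -1. The lid's notch is at top px (355,199), which puts the lid at about 104°. Next I'll go over the lid with closed fingers and fold it shut from behind, off to one side of the notch.

Request:
apply_moves(deltas=[[0,0,-1,0,0,0,0],[0.7,0.95,0,0,0,0,0],[0.7,0.95,0,0,0,0,0],[0.7,0.95,0,0,0,0,0],[0.7,0.95,0,0,0,0,0],[0.7,0.95,0,0,0,0,0],[0.7,0.95,0,0,0,0,0],[0.7,0.95,0,0,0,0,0]])

```text
time: 62.1
tool_pos: [614.3, -38.3, 293.2]
tcp_rot: [-179.8, 0.0, 75.8]
ft_force: [0.1, -0.7, 0.6]
finger_gap: 0.1
grip_force: 0.0
```

Request:
apply_moves(deltas=[[0.7,0.95,0,0,0,0,0],[0.7,0.95,0,0,0,0,0],[0,0,0,0,0,0,0],[0,0,0.9,0,0,0,0],[0,0,0.8,0,0,0,0],[0,0,0.4,0,0,0,0],[0,0,0,0,0,0,0]])

```text
time: 62.98
tool_pos: [678.3, -12.5, 231.0]
tcp_rot: [-179.8, 0.0, 75.8]
ft_force: [0.2, -0.0, 0.5]
finger_gap: 0.1
grip_force: 0.0
```

```bash
python3 -c "
from h import *
s=sense();print(s['tool_pos'],H(s['tool_pos']),s['ft_force'],s['tcp_rot'])"
```

```text
[678.27528664 -12.48253434 230.97134831] [160.2  38.6] [ 0.22320413 -0.03978053  0.52590384] [-1.79846905e+02  2.91755459e-02  7.57628437e+01]
```

Request:
apply_moves(deltas=[[0,-0.2,0.3,0,0,0,0],[0,-0.4,0,0,0,0,0],[0,-0.4,0,0,0,0,0],[0,-0.4,0,0,0,0,0],[0,-0.4,0,0,0,0,0],[0,-0.3,0,0,0,0,0]])

```text
time: 63.72
tool_pos: [617.5, 3.4, 223.6]
tcp_rot: [180.0, -0.0, 75.8]
ft_force: [2.6, -1.0, 2.6]
finger_gap: -0.1
grip_force: 1.1
```

Request:
apply_moves(deltas=[[0,-0.53,0.03,0,0,0,0],[0,-0.53,0.05,0,0,0,0],[0,-0.56,0.15,0,0,0,0],[0,-0.56,0.22,0,0,0,0],[0,-0.49,0.3,0,0,0,0],[0,-0.49,0.34,0,0,0,0]])

```text
time: 64.47
tool_pos: [525.4, 26.7, 190.4]
tcp_rot: [-180.0, 0.0, 75.8]
ft_force: [2.7, -0.1, 0.8]
finger_gap: 0.1
grip_force: 0.7
```

Request:
apply_moves(deltas=[[0,-0.4,0.42,0,0,0,0],[0,-0.4,0.46,0,0,0,0],[0,-0.28,0.5,0,0,0,0],[0,-0.25,0.55,0,0,0,0],[0,-0.1,0.4,0,0,0,0]])

```text
time: 65.1
tool_pos: [483.8, 37.2, 119.3]
tcp_rot: [-179.9, 0.0, 75.8]
ft_force: [-0.8, -0.4, 1.5]
finger_gap: 0.0
grip_force: 0.5
```

Request:
apply_moves(deltas=[[0,-0.1,0.25,0,0,0,0],[0,0,0.2,0,0,0,0],[0,0,0.15,0,0,0,0],[0,0,0.1,0,0,0,0],[0,0,0.05,0,0,0,0],[0,0,0,0,0,0,0]])

```text
time: 65.85
tool_pos: [482.0, 37.7, 98.3]
tcp_rot: [180.0, -0.0, 75.8]
ft_force: [-0.6, -0.4, -0.1]
finger_gap: -0.0
grip_force: 0.0
```

Request:
apply_moves(deltas=[[0,0,0.05,0,0,0,0],[0,0,0.05,0,0,0,0],[0,0,0,0,0,0,0]])

```text
time: 66.22
tool_pos: [482.4, 37.8, 97.8]
tcp_rot: [180.0, 0.0, 75.8]
ft_force: [-11.9, -0.1, 23.9]
finger_gap: -0.1
grip_force: 11.6
```

Request:
apply_moves(deltas=[[0,0,0.04,0,0,0,0],[0,0,0,0,0,0,0]])

```text
time: 66.47
tool_pos: [482.4, 37.7, 97.7]
tcp_rot: [180.0, 0.0, 75.8]
ft_force: [-18.0, -0.0, 34.4]
finger_gap: -0.5
grip_force: 16.9
```

Request:
apply_moves(deltas=[[0,0,-0.4,0,0,0,0],[0,0,-1,0,0,0,0],[0,0,-1,0,0,0,0],[-1,-0.7,-1,0,0,0,0],[-1,-0.7,-0.5,0,0,0,0],[-1,-0.7,0,0,0,0,0],[-1,-0.7,0,0,0,0,0],[0,0,0,0,0,0,0]])

```text
time: 67.47
tool_pos: [370.1, -59.1, 211.4]
tcp_rot: [179.9, 0.0, 75.6]
ft_force: [-0.0, 0.3, 0.5]
finger_gap: -0.3
grip_force: 0.0
```

Request:
apply_moves(deltas=[[0,0,0,0,0,0,0]])

```text
time: 67.6
tool_pos: [371.4, -57.9, 211.4]
tcp_rot: [179.9, -0.0, 75.7]
ft_force: [0.0, 0.2, -0.4]
finger_gap: 0.1
grip_force: 0.0
```

Run:
```python
from h import *
im,C=shot("wrist","w13.png");s=sense();print(s["time"],s["tool_pos"],s["tcp_rot"])
p=proj(C,[*W(-73,0),93]);print(p)
x,y=map(int,p);c=im[max(0,y-70):y+70,max(0,x-90):x+90];print(max(0,y-70),max(0,x-90),c.shape)
cv2.imwrite("pics/c13.png",np.vstack([cv2.resize(im,(400,300)),cv2.resize(c,(400,300),interpolation=cv2.INTER_CUBIC)]))
w9=cam("wrist",dict(tool_pos=np.array([400.71,-288.02,198.956]),tcp_rot=np.array([-179.948,.037,-3.82])))
i9=cv2.imread("pics/w9.png");h=cv2.cvtColor(i9,cv2.COLOR_BGR2HSV)
m=cv2.inRange(h,(3,80,30),(16,255,150));m[:,:450]=0;m[:,530:]=0;m[170:]=0
c=max(cv2.findContours(m,cv2.RETR_EXTERNAL,cv2.CHAIN_APPROX_NONE)[0],key=cv2.contourArea)
P=np.array([plane(w9,q[0],5)[:2] for q in c],np.float32);(cx,cy),(w,l),a=cv2.minAreaRect(P);v=cv2.fitLine(P,cv2.DIST_L2,0,.01,.01).ravel()
print("peg",cx,cy,w,l,np.degrees(np.arctan2(v[1],v[0])))
```

```text
67.65 [371.50005856 -57.6381019  211.31471765] [ 1.79959941e+02 -1.74409220e-02  7.57838251e+01]
[409.28282613 117.68624523]
47 319 (140, 180, 3)
peg 497.7516784667969 -423.90826416015625 99.37158203125 9.88597297668457 12.114438
```

View pics/c13.png

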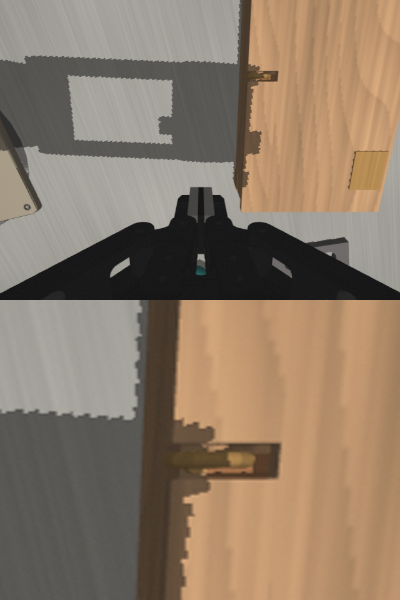

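The lid is shut with the eye up through the notch, at about (414,122) in the wrist image. The peg is at (497.8,-423.9), angle 12°.

Run:
```python
from h import *
mk=lambda p,r:cam("wrist",dict(tool_pos=np.array(p),tcp_rot=np.array(r)))
for C,(l,r),v in((mk((414.47,-35.76,274.37),(179.909,-.018,75.67)),(328,358),165),(mk((416.91,-20.36,236.57),(179.937,-.022,75.697)),(333,366),193),(mk((383.8,-132.16,263.81),(-179.851,-.033,75.788)),(340,375),17)):
    print(H(plane(C,(l,v),93)),H(plane(C,((l+r)/2,v),93)),H(plane(C,(r,v),93)))
C=mk((371.5,-57.64,211.31),(179.96,-.017,75.784))
im=cv2.imread("pics/w13.png");h=cv2.cvtColor(im,cv2.COLOR_BGR2HSV)
print(h[120:124,385:445:3,:].tolist()[1])
for p in((393,121.7),(434,121.7)): print(H(plane(C,p,93)))
# lid front edge & notch sides
for p in((319+177/2.222,47+(380-300)/2.143),(319+177/2.222,47+(570-300)/2.143)): print("lid front edge",H(plane(C,p,84)))
f=plan(497.8,-423.9,90,12.1,.35)
```

```text
[-84.2  -0.8] [-72.6  -0.8] [-60.9  -0.9]
[-82.9  -1.5] [-71.3  -1.5] [-59.8  -1.5]
[-83.6  -2. ] [-71.7  -2.1] [-59.8  -2.1]
[[15, 101, 76], [14, 98, 70], [15, 107, 74], [17, 126, 75], [18, 130, 86], [17, 133, 86], [17, 130, 86], [18, 132, 93], [17, 132, 95], [17, 136, 94], [17, 132, 95], [18, 132, 93], [17, 137, 127], [17, 137, 173], [17, 135, 164], [17, 136, 144], [17, 139, 127], [12, 129, 87], [13, 126, 85], [14, 99, 72]]
[-82.8  -2. ]
[-58.1  -2. ]
lid front edge [-78.9  19.9]
lid front edge [-76.  -33.4]
[[-0.77,0.51,0.29,0,0,0.99,0.35],[-0.73,0.56,0.29,0,0,0.99,0.35],[-0.68,0.62,0.29,0,0,1.0,0.35],[-0.63,0.68,0.29,0,0,0.99,0.35],[-0.58,0.72,0.28,0,0,0.99,0.35],[-0.51,0.76,0.29,0,0,0.99,0.35],[-0.46,0.81,0.29,0,0,1.0,0.35],[-0.39,0.83,0.29,0,0,0.99,0.35]]
[[-0.32,0.87,0.29,0,0,0.99,0.35],[-0.25,0.88,0.29,0,0,0.99,0.35],[-0.18,0.91,0.29,0,0,1.0,0.35],[-0.11,0.91,0.29,0,0,0.99,0.35],[-0.03,0.93,0.28,0,0,0.99,0.35],[0.04,0.92,0.29,0,0,0.99,0.35]]
```

Run:
```python
from h import *
f=plan(470.4,-429.8,90,12.1,.35)
```

```text
[[-0.8,0.45,0.29,0,0,0.99,0.35],[-0.76,0.5,0.29,0,0,0.99,0.35],[-0.73,0.57,0.29,0,0,1.0,0.35],[-0.67,0.62,0.29,0,0,0.99,0.35],[-0.62,0.68,0.28,0,0,0.99,0.35],[-0.57,0.72,0.29,0,0,0.99,0.35],[-0.5,0.76,0.29,0,0,1.0,0.35],[-0.45,0.8,0.29,0,0,0.99,0.35]]
[[-0.38,0.84,0.29,0,0,0.99,0.35],[-0.31,0.86,0.29,0,0,0.99,0.35],[-0.25,0.88,0.29,0,0,1.0,0.35],[-0.17,0.9,0.29,0,0,0.99,0.35],[-0.1,0.91,0.28,0,0,0.99,0.35],[-0.03,0.92,0.29,0,0,0.99,0.35]]
```

Request:
apply_moves(deltas=[[-0.8,0.45,0.29,0,0,0.99,0.35],[-0.76,0.5,0.29,0,0,0.99,0.35],[-0.73,0.57,0.29,0,0,1.0,0.35],[-0.67,0.62,0.29,0,0,0.99,0.35],[-0.62,0.68,0.28,0,0,0.99,0.35],[-0.57,0.72,0.29,0,0,0.99,0.35],[-0.5,0.76,0.29,0,0,1.0,0.35],[-0.45,0.8,0.29,0,0,0.99,0.35]], grip_force=40)

```text
time: 68.65
tool_pos: [428.5, -270.8, 141.0]
tcp_rot: [-180.0, -0.0, 39.3]
ft_force: [-0.9, 0.3, 0.7]
finger_gap: 29.9
grip_force: 0.0
```

Request:
apply_moves(deltas=[[-0.38,0.84,0.29,0,0,0.99,0.35],[-0.31,0.86,0.29,0,0,0.99,0.35],[-0.25,0.88,0.29,0,0,1.0,0.35],[-0.17,0.9,0.29,0,0,0.99,0.35],[-0.1,0.91,0.28,0,0,0.99,0.35],[-0.03,0.92,0.29,0,0,0.99,0.35],[0,0,0,0,0,0,0.35],[0,0,0,0,0,0,0.35]])

```text
time: 69.65
tool_pos: [470.2, -429.1, 89.2]
tcp_rot: [-179.9, 0.0, 12.2]
ft_force: [-0.0, 0.6, -0.2]
finger_gap: 30.0
grip_force: 0.0
```

Request:
apply_moves(deltas=[[0,0,0.8,0,0,0,0.35],[0,0,0.7,0,0,0,0.35],[0,0,0.4,0,0,0,0.35],[0,0,0,0,0,0,0.35],[0,0,0,0,0,0,0.35]])

```text
time: 70.28
tool_pos: [470.2, -430.4, 33.7]
tcp_rot: [180.0, -0.0, 12.1]
ft_force: [0.9, -0.4, 0.7]
finger_gap: 29.3
grip_force: 0.0
```

```bash
cat >> h.py <<'E'
def peg(im,C,z,roi):
    h=cv2.cvtColor(im,cv2.COLOR_BGR2HSV);m=cv2.inRange(h,(3,80,25),(16,255,150));k=np.zeros_like(m);k[roi[1]:roi[3],roi[0]:roi[2]]=255;m&=k
    c=max(cv2.findContours(m,cv2.RETR_EXTERNAL,cv2.CHAIN_APPROX_NONE)[0],key=cv2.contourArea)
    P=np.array([plane(C,q[0],z)[:2] for q in c],np.float32);r=cv2.minAreaRect(P);b=cv2.boxPoints(r)
    return np.round(r[0],1),np.round(r[1],1),r[2],cv2.boundingRect(c)
E
python3 - <<'E'
from h import *
im,C=shot("wrist","w14.png");s=sense();print(s["time"],s["tool_pos"],s["tcp_rot"],s["ft_force"])
print(peg(im,C,5,(250,100,400,420)))
E
```

```text
70.325 [ 470.33207648 -430.6561533    33.98511656] [ 1.79918751e+02 -4.72050184e-02  1.21166272e+01] [-0.24275227 -0.69703981  0.13470875]
(array([ 496.6, -423.2]), array([101.1,   9.6]), 12.101799964904785, (306, 117, 24, 234))
```

Request:
apply_moves(deltas=[[0,-0.05,0.35,0,0,0,0.35],[0,0,0.2,0,0,0,0.35],[0,0,0.07,0,0,0,0.35],[0,0,0,0,0,0,0.35],[0,0,0,0,0,0,0],[0,0,0,0,0,0,0],[0,0,0,0,0,0,0],[0,0,0,0,0,0,0]])

```text
time: 71.32
tool_pos: [469.7, -428.8, 14.6]
tcp_rot: [180.0, -0.0, 12.1]
ft_force: [0.7, -0.6, 1.5]
finger_gap: 7.8
grip_force: 39.2
```

Request:
apply_moves(deltas=[[0,0,-0.3,0,0,0,0],[0,0,-0.8,0,0,0,0],[0,0,-1,0,0,0,0],[0,0,-1,0,0,0,0],[0,0,-1,0,0,0,0]])

```text
time: 71.95
tool_pos: [469.4, -428.4, 138.7]
tcp_rot: [-180.0, 0.0, 12.1]
ft_force: [0.1, 0.2, -1.1]
finger_gap: 8.0
grip_force: 39.1
```

Run:
```python
from h import *
im,C=shot("wrist","w15.png");s=sense();print(s["time"],s["tool_pos"],s["tcp_rot"],s["ft_force"],s["finger_gap"])
print(peg(im,C,s["tool_pos"][2]-10,(250,100,400,420)))
w=W(-71.6,-1.5-106);print(w)
f=plan(*w,125,75.6,0)
```

```text
72.0 [ 471.058163   -430.2197506   143.92381013] [179.68486517  -0.1884697   12.11848123] [ 1.59035674 -1.58876743  2.77721945] 8.149739095539957
(array([ 497.4, -422.3]), array([98.5,  9.4]), 12.244233131408691, (308, 114, 28, 263))
[417.7 -97.4]
[[0.04,-0.8,0.05,0,0,-0.99,0],[0.11,-0.8,0.04,0,0,-0.99,0],[0.17,-0.78,0.05,0,0,-0.99,0],[0.23,-0.77,0.04,0,0,-0.99,0],[0.29,-0.75,0.05,0,0,-0.99,0],[0.34,-0.72,0.04,0,0,-0.99,0],[0.41,-0.7,0.05,0,0,-0.98,0],[0.45,-0.66,0.04,0,0,-0.99,0]]
[[0.51,-0.62,0.05,0,0,-0.99,0],[0.56,-0.58,0.04,0,0,-0.99,0],[0.6,-0.53,0.05,0,0,-0.99,0],[0.64,-0.48,0.04,0,0,-0.99,0],[0.67,-0.44,0.05,0,0,-0.99,0],[0.71,-0.37,0.04,0,0,-0.99,0]]
```

Request:
apply_moves(deltas=[[0.04,-0.8,0.05,0,0,-0.99,0],[0.11,-0.8,0.04,0,0,-0.99,0],[0.17,-0.78,0.05,0,0,-0.99,0],[0.23,-0.77,0.04,0,0,-0.99,0],[0.29,-0.75,0.05,0,0,-0.99,0],[0.34,-0.72,0.04,0,0,-0.99,0],[0.41,-0.7,0.05,0,0,-0.98,0],[0.45,-0.66,0.04,0,0,-0.99,0]])

```text
time: 73.0
tool_pos: [438.6, -237.6, 126.6]
tcp_rot: [180.0, -0.0, 48.5]
ft_force: [-0.3, -0.2, -1.1]
finger_gap: 8.0
grip_force: 39.1
```

Request:
apply_moves(deltas=[[0.51,-0.62,0.05,0,0,-0.99,0],[0.56,-0.58,0.04,0,0,-0.99,0],[0.6,-0.53,0.05,0,0,-0.99,0],[0.64,-0.48,0.04,0,0,-0.99,0],[0.67,-0.44,0.05,0,0,-0.99,0],[0.71,-0.37,0.04,0,0,-0.99,0],[0,0,0,0,0,0,0],[0,0,0,0,0,0,0]])

```text
time: 74.0
tool_pos: [416.5, -96.3, 118.7]
tcp_rot: [180.0, 0.0, 75.5]
ft_force: [0.6, 0.0, 0.6]
finger_gap: 8.0
grip_force: 39.2
```

Run:
```python
from h import *
im,C=shot("wrist","w16.png");s=sense();print(s["time"],s["tool_pos"],s["tcp_rot"],H(s["tool_pos"]))
p=proj(C,[*W(-71.6,-1.5),93]);print(p)
cv2.imwrite("pics/c16.png",cv2.resize(im[40:400,170:530],(600,600),interpolation=cv2.INTER_CUBIC))
```

```text
74.05 [416.53561549 -96.52416291 118.71101994] [1.79959980e+02 2.07399628e-02 7.55169093e+01] [ -73. -107.]
[323.68330499  35.76740892]
```

View pics/c16.png

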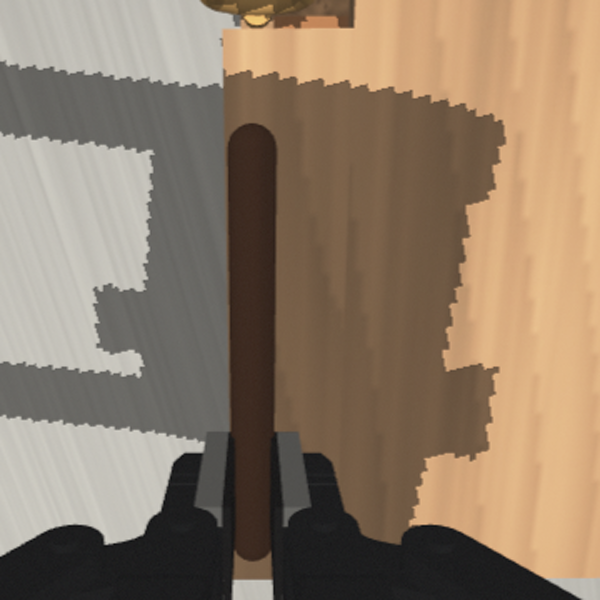

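The peg is held straight, parallel to the lid's front edge (crop x≈252, rows 125–560), with the eye just above the crop.

Run:
```python
from h import *
im=cv2.imread("pics/w16.png");s=sense();C=cam("wrist")
cv2.imwrite("pics/c16b.png",cv2.resize(im[0:130,250:430],(720,520),interpolation=cv2.INTER_CUBIC))
h=cv2.cvtColor(im,cv2.COLOR_BGR2HSV);m=cv2.inRange(h,(3,60,15),(16,255,90))
for r in (150,200,250):
    x=np.where(m[r,290:360])[0]+290; print(r,x.min(),x.max(),H(plane(C,((x.min()+x.max())/2,r),s["tool_pos"][2]-9.6)))
```

```text
150 307 335 [-72.7 -40.5]
200 307 335 [-72.8 -57.9]
250 308 334 [-72.9 -76.6]
```

View pics/c16b.png

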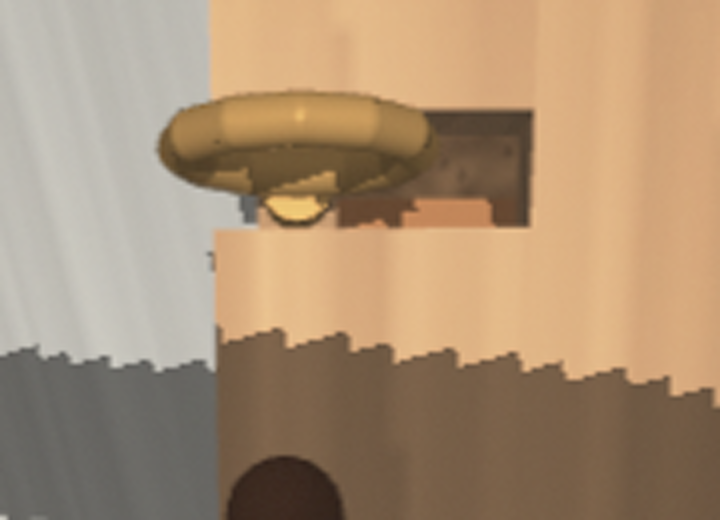

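The ring is centred at px (324.2,36), i.e. hamper x ≈ -71.3, and the peg axis is at -72.7. I'll shift by about 1.3 mm and lower.

Request:
apply_moves(deltas=[[0,0.04,0.3,0,0,0,0],[0,0,0.2,0,0,0,0],[0,0,0.07,0,0,0,0],[0,0,0,0,0,0,0],[0,0,0,0,0,0,0],[0,0,0,0,0,0,0]])

```text
time: 74.8
tool_pos: [417.6, -96.2, 101.5]
tcp_rot: [180.0, 0.0, 75.6]
ft_force: [0.1, -0.0, -0.8]
finger_gap: 8.2
grip_force: 39.2
```

Run:
```python
from h import *
im,C=shot("wrist","w17.png");s=sense();print(s["time"],s["tool_pos"],s["tcp_rot"],H(s["tool_pos"]),s["ft_force"])
z=s["tool_pos"][2]-9.6
h=cv2.cvtColor(im,cv2.COLOR_BGR2HSV);m=cv2.inRange(h,(3,60,15),(16,255,90))
for r in (150,200,250):
    x=np.where(m[r,290:360])[0]+290; print(r,x.min(),x.max(),H(plane(C,((x.min()+x.max())/2,r),z)))
g=cv2.inRange(h,(17,110,40),(30,255,255));ys,xs=np.where(g[0:75,270:400]);print(xs.min()+270,xs.max()+270,ys.min(),ys.max())
print(H(plane(C,((xs.min()+xs.max())/2+270,(ys.min()+ys.max())/2),93)),proj(C,[*W(-71.4,-1.5),93]))
```

```text
74.85 [417.58488995 -96.20791879 101.51542811] [1.79974898e+02 5.02539193e-03 7.56004604e+01] [ -72.  -106.4] [-1.4047328   0.63979067 -0.39051171]
150 307 335 [-71.8 -40. ]
200 307 334 [-72.  -57.4]
250 308 334 [-71.9 -76.1]
283 361 8 47
[-71.3  -2.4] [321.73600706  24.5829648 ]
```

Request:
apply_moves(deltas=[[0.3,0,0,0,0,0,0],[0.3,0.01,0,0,0,0,0],[0.3,0,0,0,0,0,0],[0.3,0,0,0,0,0,0],[0.2,0,0,0,0,0,0],[0,0,0,0,0,0,0]])

```text
time: 75.6
tool_pos: [428.2, -55.1, 101.3]
tcp_rot: [-180.0, 0.0, 75.6]
ft_force: [-0.5, -0.0, 0.2]
finger_gap: 8.2
grip_force: 39.2
```

No force with the tip past the ring; continuing.

Request:
apply_moves(deltas=[[0.3,0,0,0,0,0,0],[0.3,0,0,0,0,0,0],[0.3,0,0,0,0,0,0],[0.3,0,0,0,0,0,0],[0.2,0,0,0,0,0,0],[0.05,0,0,0,0,0,0],[0,0,0,0,0,0,0]])

```text
time: 76.47
tool_pos: [439.0, -13.4, 101.2]
tcp_rot: [-180.0, 0.0, 75.6]
ft_force: [0.2, 0.6, -0.3]
finger_gap: 8.0
grip_force: 39.2
```

Run:
```python
from h import *
im,C=shot("wrist","w18.png");s=sense();print(s["time"],s["tool_pos"],s["tcp_rot"],H(s["tool_pos"]),s["ft_force"])
cv2.imwrite("pics/c18.png",im[100:420,180:460])
```

```text
76.525 [438.96392582 -13.51421299 101.28478711] [-1.79999820e+02  5.18098664e-03  7.55956941e+01] [-71.6 -21. ] [-0.80242754 -0.00545008  0.07590653]
```

View pics/c18.png

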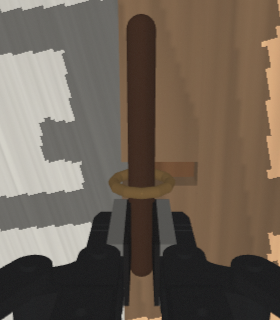

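The peg is through the ring (crop (141,183)), with tips at crop rows 15 and 275. Lower, release, and back off.

Request:
apply_moves(deltas=[[0,0,0.05,0,0,0,0],[0,0,0.02,0,0,0,0],[0,0,0,0,0,0,0],[0,0,0,0,0,0,0.15],[0,0,0,0,0,0,0.25],[0,0,0,0,0,0,0.25]])

```text
time: 77.28
tool_pos: [439.0, -13.4, 99.2]
tcp_rot: [-180.0, 0.0, 75.6]
ft_force: [-0.2, -0.2, -0.2]
finger_gap: 21.0
grip_force: 0.0
```

Request:
apply_moves(deltas=[[0,0,-0.2,0,0,0,0.25],[0,0,-0.6,0,0,0,0.25],[0,0,-1,0,0,0,0.25],[0,0,-1,0,0,0,0.25],[-0.8,-0.5,-1,0,0,0,0.25],[-0.8,-0.5,0,0,0,0,0.25],[-0.8,-0.5,0,0,0,0,0.25],[0,0,0,0,0,0,0.25]])

```text
time: 78.28
tool_pos: [377.0, -72.9, 213.8]
tcp_rot: [179.9, 0.0, 75.5]
ft_force: [1.0, -0.7, -0.3]
finger_gap: 20.9
grip_force: 0.0
```

Request:
apply_moves(deltas=[[0,0,0,0,0,0,0.25],[0,0,0,0,0,0,0.25]])

```text
time: 78.53
tool_pos: [377.9, -71.5, 213.3]
tcp_rot: [-180.0, -0.0, 75.6]
ft_force: [-0.2, 0.0, -0.2]
finger_gap: 21.5
grip_force: 0.0
```

Run:
```python
from h import *
im,C=shot("wrist","w19.png");s=sense();print(s["time"],s["tool_pos"],H(s["tool_pos"]),s["ft_force"])
sd,_=shot("side","s2.png")
cv2.imwrite("pics/c19.png",np.hstack([cv2.resize(im,(480,360)),cv2.resize(sd[170:350,230:390],(320,360),interpolation=cv2.INTER_CUBIC)]))
h=cv2.cvtColor(im,cv2.COLOR_BGR2HSV)
m=cv2.inRange(h,(3,60,15),(16,255,90));c=[c for c in cv2.findContours(m,cv2.RETR_EXTERNAL,cv2.CHAIN_APPROX_NONE)[0] if cv2.contourArea(c)>150]
for k in c:
    P=np.array([H(plane(C,q[0],89)) for q in k]); print(P.min(0),P.max(0))
```

```text
78.575 [377.78183491 -71.49130522 213.14672339] [-116.7  -92.2] [0.37456309 0.10658279 0.06782447]
[-69.1  -6.5] [-50.9  52.1]
[ -86.2 -134. ] [-58.4  52.1]
```

View pics/c19.png

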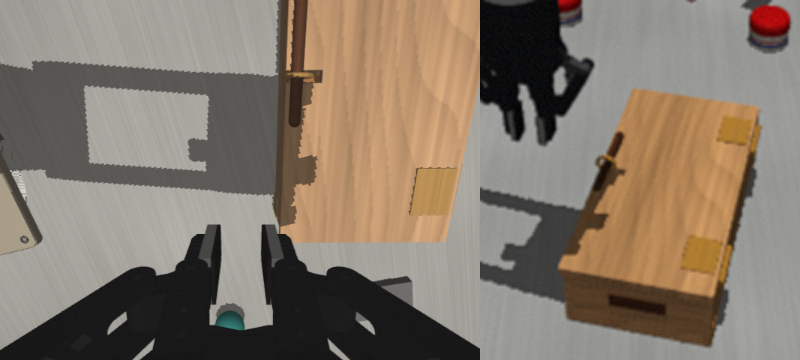

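The lid is shut and the peg lies through the eye along the front edge, sticking out about 4 cm or more on each side. Nothing is touching it. Handing in.

```bash
python3 -c "
from bench import *
print(hand_in())"
```

```text
the job is handed in; nothing more can be done
None
```

The hamper is packed and handed in at about 79 s of the 210 s: three soaps lie flat on the cork, three balls are seated, the lid is shut and the peg is through the eye; the hand-in call gave no verdict.

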